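Level scoopful of grinding balls

ROBOT

A 7-joint arm with a two-finger parallel gripper is mounted at the origin on a cart in front of the work surface, level with it; the furniture and walls round the work are solid. World frame = base frame: x ahead of the robot, y to its left, z up, the work surface at z = 0. Lengths are in m, angles in rad, forces in N, time in s.
With the tool pointing down it reaches from about 0.35 to 0.9 m from the base axis. Payload 8.1 kg.
Tool frame: the origin (TCP) lies at the very end of the fingers, on their centre line; the grasp point (between the pads) lies 19 mm behind it; z points along the fingers, y is the direction in which the jaws open and shut (so a half turn about z gives the same grasp; the last joint's range is limited). The gripper opens to 92 mm and grips with 3 to 60 N. Pads are 19 mm wide; open, the fingers measure 130 mm over their backs; the gripper's body (75 mm by 190 mm) begins 47 mm behind the grasp point.
Start: joints at [1.116, 0.434, 0.025, 1.573, -0.012, 1.134, -0.075], TCP at [0.215, -0.587, 0.227] pointing down, gripper open.
Joint ranges: [-2.62, 2.62], [-0.44, 2.09], [-1.27, 1.32], [0.08, 2.57], [-1.32, 4.46], [0.12, 2], [-2.74, 2.74]. Speed limits (rad/s): [2.22, 2.22, 3.01, 3.01, 3.14, 3.14, 3.14].

INTERFACE

Orientations are given as a rotation vector (axis times angle).
In Python, from cell import observe, get_image, sign_off gives the robot as it stands.
- The arm moves only by the tool arm_command, never from a script. Its argument "deltas" is a list of rows, each an object with "xyz": the shift along the tool's x, y, z in cm, a list of three; "turn": the turn about the tool's z in degrees; "jaw": the closure in counts, from 0 (fully open) to 255 (shut). A call has 1 to 5 rows; each row is the pose to reach, as a shift and turn from the pose measured when the call began, along the tool's axes at that moment; what a row does not reach only later rows make up. A row lasts 1/12 s, in which the tool goes at most 41.7 mm and 7.16 degrees, less where a joint would pass 70% of its speed; a pose out of reach is approached as far as the arm can. A call with a gripper value outside its range is refused whole. The fingers move at their own pace and stop on an object; "force" is the grip in N (left out, the last holds). Time passes only in rows, so rows that repeat a pose let the fingers close. It gives the time, the measured TCP pose, the force and the opening at its end, in the units of the state.
- observe(): the state, without advancing time (a new reading comes with each control period).
- get_image(name): name is "scene" or "top" or "wrist"; returns a dict with "frame" (420x560x3 uint8, red, green, blue), "depth" (420x560 float32, m along the optical axis (not along the pixel's ray), 0 where there is no reading), "camera_matrix" (3x3 intrinsics, pixels), "cam_to_world" (4x4, takes a point from camera to world coordinates). Camera axes: x right, y up, looking along -z (the intrinsics and any distortion apply to the point x, -y, -z); pixel columns grow to the right and rows downward; lengths in m; the calibration is good to about 2 mm. A picture is of the moment at which its call begins.
- sign_off(): hands the job in, once; it reports no verdict.
The state is a dict: "clock": time; "joints": joint angles; "dq": joint speeds; "joint_efforts": joint torques, N m; "position": TCP position; "ee_rot": TCP orientation; "force": force on the tool from outside, world axes, zero at the start; "ft_torque": the same for the moment, N m; "width": opening from 0.0 (shut) to 1.0 (fully open).
Only numpy, scipy, OpenCV 4.12 (cv2) and the standard library are available. Lean on these libraries where they do the work, as an engineer would, in place of code of your own. Each camera call takes 0.05 s, during which the arm holds its last target.

TASK

Measure out one level scoopful of grinding balls for the mill: with the scoop that stands on the scale, push in under the balls in the blue bin and lift the whole heap out. Strike the heap off under the bin's steel blade so that the ball on top falls back into the bin, then set the scoop back on the scale plate with its four balls lying in a flat layer and let go; every other ball must be in the bin.

Things in the scene. Friction and masses are not known exactly. Their poses are not given: they have to be found in the camera images.
- scoop: Shallow aluminium scoop with a black upright handle, on the scale. Origin: centre of its 91.5x72 mm underside; x to its front, z up. The thin front lip (46 mm ahead of the origin) ramps up to 4 mm in 7 mm; low side ridges 9.5 mm high; back wall 27 mm behind the origin, 34 mm high. The ribbed 1.5 mm floor just holds 2x2 balls, kept in by lip, ribs and ridges. About 140 g.
- scoop_handle (a point): Grip point 112 mm above the scoop's underside, 37.5 mm behind its origin, on the axis of the upright handle bar: 16 mm along the scoop's x by 20 mm along y, black from 45 to 130 mm above the underside. Best gripped firmly with a finger before and one behind it (closing along the scoop's x). Axes as the scoop's.
- ball_bin: Fixed blue open bin. Origin: centre of underside, on the worktop; x to its far end, y left. Inside 184 (x) by 82 mm; walls 4 mm thick, 40 high, far wall 60 (inner face x +92 mm). Five balls, four and one on top, lie heaped at the far wall. Let down on the empty near part of the floor (4 mm) and pushed along it, 1 or 2 mm clear, until its lip meets the far wall or nearly (3 mm), the scoop slips under all.
- blade: Fixed upright steel strip, 4 mm thick, above the bin's right wall: bin y -43 mm, bin x +10 to +94 mm, near end free so that the handle passes (a post holds the far end); edges 100 and 122 mm above the worktop. Origin: far end of its lower edge. A scoop carried to the right, out of the bin, underside 55 to 61 mm above the worktop, passes over the wall and under the blade with its flat layer only.
- scale_plate (a point): Centre of the top of the steel plate, 118 mm square, of a white table scale that is fixed in place; 34 mm above the worktop. Axes as the scale's: x away from the robot.
- place_1 (a point): One of the four places of a ball's centre in the scoop's pocket (2 x 2, front left), 19.5 mm above the scoop's underside; these four balls are the level measure, their tops 37.5 mm above the underside. Moves with the scoop. Balls stay in if the scoop is carried level at about 0.1 m/s, without jerks.
- place_2 (a point): One of the four places of a ball's centre in the scoop's pocket (2 x 2, front right), 19.5 mm above the scoop's underside; these four balls are the level measure, their tops 37.5 mm above the underside. Moves with the scoop. Balls stay in if the scoop is carried level at about 0.1 m/s, without jerks.
- place_3 (a point): One of the four places of a ball's centre in the scoop's pocket (2 x 2, back left), 19.5 mm above the scoop's underside; these four balls are the level measure, their tops 37.5 mm above the underside. Moves with the scoop. Balls stay in if the scoop is carried level at about 0.1 m/s, without jerks.
- place_4 (a point): One of the four places of a ball's centre in the scoop's pocket (2 x 2, back right), 19.5 mm above the scoop's underside; these four balls are the level measure, their tops 37.5 mm above the underside. Moves with the scoop. Balls stay in if the scoop is carried level at about 0.1 m/s, without jerks.
- ball_1: Reddish-brown ceramic grinding ball, 36 mm across, about 50 g, one of five alike; origin at its centre. On top of four balls in the scoop its centre stands about 44 mm above the scoop's underside.
- ball_2: Reddish-brown ceramic grinding ball, 36 mm across, about 50 g, one of five alike; origin at its centre. 
- ball_3: Reddish-brown ceramic grinding ball, 36 mm across, about 50 g, one of five alike; origin at its centre. 
- ball_4: Reddish-brown ceramic grinding ball, 36 mm across, about 50 g, one of five alike; origin at its centre. 
- ball_5: Reddish-brown ceramic grinding ball, 36 mm across, about 50 g, one of five alike; origin at its centre. 
Mind the look-alikes: they are no part of the job. Leave any yellow look-alike of the ball_3 alone.

How it is judged:
On the way, in this order (a step that is already met when the one before it is completed fails the run):
1. the scoop is lifted over the bin floor, heaped: a ball lies above the level layer (z of scoop in the frame of ball_bin above 0.042 m and ((x of ball_1 in the frame of scoop between -0.02 and 0.04 m and y of ball_1 in the frame of scoop between -0.03 and 0.03 m and z of ball_1 in the frame of scoop between 0.032 and 0.08 m) or (x of ball_2 in the frame of scoop between -0.02 and 0.04 m and y of ball_2 in the frame of scoop between -0.03 and 0.03 m and z of ball_2 in the frame of scoop between 0.032 and 0.08 m) or (x of ball_3 in the frame of scoop between -0.02 and 0.04 m and y of ball_3 in the frame of scoop between -0.03 and 0.03 m and z of ball_3 in the frame of scoop between 0.032 and 0.08 m) or (x of ball_4 in the frame of scoop between -0.02 and 0.04 m and y of ball_4 in the frame of scoop between -0.03 and 0.03 m and z of ball_4 in the frame of scoop between 0.032 and 0.08 m) or (x of ball_5 in the frame of scoop between -0.02 and 0.04 m and y of ball_5 in the frame of scoop between -0.03 and 0.03 m and z of ball_5 in the frame of scoop between 0.032 and 0.08 m))), for 0.2 s.
2. a ball is struck by the blade ((contact force between blade and ball_1 above 0.02 N or contact force between blade and ball_2 above 0.02 N or contact force between blade and ball_3 above 0.02 N or contact force between blade and ball_4 above 0.02 N or contact force between blade and ball_5 above 0.02 N)).
At the end, for the whole second after the job is handed in: The scoop stands upright (within 7 degrees) and at rest on the scale plate, its origin within 30 mm of the plate's centre, with a ball within 12 mm of each of its four places; every other ball is in the bin, none on top of the measure (horizontal distance between scoop and scale_plate below 0.03 m and distance between scoop and scale_plate below 0.032 m and angle between scoop's own z axis and vertical below 0.12 rad and linear speed of scoop below 0.02 m/s and distance between any of ball_1, ball_2, ball_3, ball_4, ball_5 and place_1 below 0.012 m and distance between any of ball_1, ball_2, ball_3, ball_4, ball_5 and place_2 below 0.012 m and distance between any of ball_1, ball_2, ball_3, ball_4, ball_5 and place_3 below 0.012 m and distance between any of ball_1, ball_2, ball_3, ball_4, ball_5 and place_4 below 0.012 m and ((x of ball_1 in the frame of ball_bin between -0.093 and 0.093 m and y of ball_1 in the frame of ball_bin between -0.043 and 0.043 m and z of ball_1 in the frame of ball_bin between 0.01 and 0.06 m) or distance between ball_1 and place_1 below 0.012 m or distance between ball_1 and place_2 below 0.012 m or distance between ball_1 and place_3 below 0.012 m or distance between ball_1 and place_4 below 0.012 m) and ((x of ball_2 in the frame of ball_bin between -0.093 and 0.093 m and y of ball_2 in the frame of ball_bin between -0.043 and 0.043 m and z of ball_2 in the frame of ball_bin between 0.01 and 0.06 m) or distance between ball_2 and place_1 below 0.012 m or distance between ball_2 and place_2 below 0.012 m or distance between ball_2 and place_3 below 0.012 m or distance between ball_2 and place_4 below 0.012 m) and ((x of ball_3 in the frame of ball_bin between -0.093 and 0.093 m and y of ball_3 in the frame of ball_bin between -0.043 and 0.043 m and z of ball_3 in the frame of ball_bin between 0.01 and 0.06 m) or distance between ball_3 and place_1 below 0.012 m or distance between ball_3 and place_2 below 0.012 m or distance between ball_3 and place_3 below 0.012 m or distance between ball_3 and place_4 below 0.012 m) and ((x of ball_4 in the frame of ball_bin between -0.093 and 0.093 m and y of ball_4 in the frame of ball_bin between -0.043 and 0.043 m and z of ball_4 in the frame of ball_bin between 0.01 and 0.06 m) or distance between ball_4 and place_1 below 0.012 m or distance between ball_4 and place_2 below 0.012 m or distance between ball_4 and place_3 below 0.012 m or distance between ball_4 and place_4 below 0.012 m) and ((x of ball_5 in the frame of ball_bin between -0.093 and 0.093 m and y of ball_5 in the frame of ball_bin between -0.043 and 0.043 m and z of ball_5 in the frame of ball_bin between 0.01 and 0.06 m) or distance between ball_5 and place_1 below 0.012 m or distance between ball_5 and place_2 below 0.012 m or distance between ball_5 and place_3 below 0.012 m or distance between ball_5 and place_4 below 0.012 m)); the robot touches nothing.
It also fails if it takes over 54 s, if anything falls off the work surface, if the arm or the gripper's body presses on something with over 40 N, if the wrist force passes 120 N, or if a joint passes its speed limit or range.

## Working session

There is one attempt and no reset: what is moved stays moved. The work goes in short steps, Python scripts to look and compute and a tool call to move; the robot and the scene stay as the last step left them, time stands still between calls to the robot, and variables do not carry over. Pictures are saved under pics/ and viewed, and the job is handed in when it is done.

Besides the shell and the picture viewer there is one more tool, called after ">>>" as name([rows], argument=value, ...), one row to a line, values as JSON. arm_command: Moves the arm, as the interface text tells. Its arguments: {"type":"object","properties":{"deltas":{"type":"array","items":{"type":"object","properties":{"xyz":{"type":"array","items":{"type":"number"}},"turn":{"type":"number"},"jaw":{"type":"number"}}}},"force":{"type":"number"}},"required":["deltas"]}

```bash
mkdir -p pics; ls
cat > h.py <<'E'
import numpy as np, cv2
from cell import observe,get_image,sign_off
from scipy.spatial.transform import Rotation as R
def grab(n,tag):
    d=get_image(n); cv2.imwrite(f'pics/{tag}.png',cv2.cvtColor(d['frame'],cv2.COLOR_RGB2BGR)); np.savez(f'{tag}.npz',**d); return d
def pt(d,u,v,z=None,depth=None):
    K=d['camera_matrix'];T=d['cam_to_world']
    r=np.array([(u-K[0,2])/K[0,0],-(v-K[1,2])/K[1,1],-1.]);
    if z is None:
        dp=d['depth'][int(v),int(u)] if depth is None else depth
        return T[:3,:3]@(r*dp)+T[:3,3]
    w=T[:3,:3]@r; o=T[:3,3]; return o+w*(z-o[2])/w[2]
def cloud(d):
    K=d['camera_matrix'];T=d['cam_to_world'];dp=d['depth']
    v,u=np.mgrid[:dp.shape[0],:dp.shape[1]]
    p=np.stack([(u-K[0,2])/K[0,0]*dp,-(v-K[1,2])/K[1,1]*dp,-dp],-1)
    return p@T[:3,:3].T+T[:3,3]
E
python3 - <<'E'
from h import *
s=observe();print(s)
for n in ['scene','top','wrist']:
    d=grab(n,n+'0');print(n,d['camera_matrix'].round(1).tolist(),d['cam_to_world'].round(3).tolist(), [k for k in d])
E
```

```text
pics
{'clock': 0.0, 'joints': array([ 1.1163997 ,  0.43522363,  0.02498094,  1.57412009, -0.0116003 ,
        1.13400676, -0.07508855]), 'dq': array([-0.00016883, -0.00062594,  0.00073688,  0.00134388, -0.0007434 ,
        0.00086139, -0.00081044]), 'joint_efforts': array([ 4.55369673e-04, -6.67858887e+01,  9.85562280e-01, -3.14471126e+01,
       -6.04255730e-02,  4.26765508e-02,  1.31193606e-04]), 'position': array([ 0.21512396, -0.58624769,  0.22593578]), 'ee_rot': array([-3.09160406e+00, -5.49381570e-01,  6.71536558e-04]), 'force': array([-0.04116888,  0.05016568, -0.60498521]), 'ft_torque': array([-0.01048037, -0.03784728,  0.02255323]), 'width': 1.0012217531092915}
scene [[465.8, 0.0, 280.3], [0.0, 465.8, 212.4], [0.0, 0.0, 1.0]] [[-0.692, 0.498, -0.523, 0.107], [-0.722, -0.474, 0.504, 0.673], [0.003, 0.727, 0.687, 0.711], [0.0, 0.0, 0.0, 1.0]] ['frame', 'depth', 'camera_matrix', 'cam_to_world']
top [[461.0, 0.0, 282.4], [0.0, 461.0, 215.4], [0.0, 0.0, 1.0]] [[0.0, 0.991, -0.132, 0.444], [-0.999, -0.005, -0.04, 0.215], [-0.041, 0.132, 0.99, 1.016], [0.0, 0.0, 0.0, 1.0]] ['frame', 'depth', 'camera_matrix', 'cam_to_world']
wrist [[300.3, 0.0, 278.9], [0.0, 300.3, 209.5], [0.0, 0.0, 1.0]] [[0.345, 0.905, 0.247, 0.282], [-0.938, 0.334, 0.089, -0.563], [-0.002, -0.263, 0.965, 0.384], [0.0, 0.0, 0.0, 1.0]] ['frame', 'depth', 'camera_matrix', 'cam_to_world']
```

View pics/scene0.png

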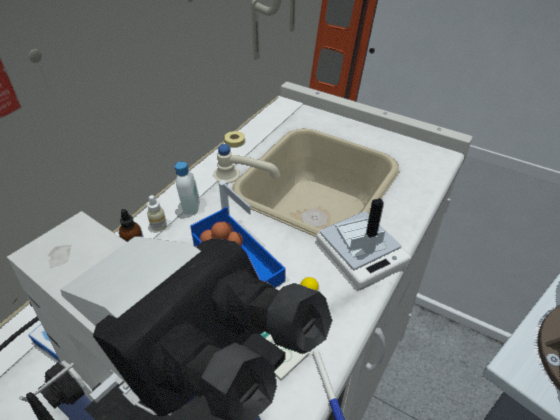

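View pics/top0.png

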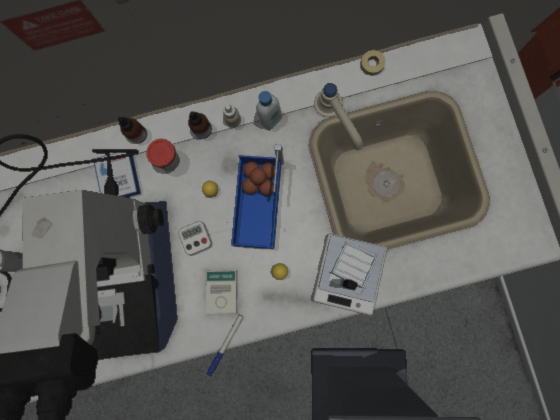

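The top view shows the bin at (257,205) with brown balls at (258,175), the blade at (284,175), and the scoop on the scale at (350,268), with its black handle at (349,284). Yellow look-alikes lie at (210,188) and (280,271). Next I'll look at crops.

Run:
```python
import cv2
a=cv2.imread('pics/top0.png')
cv2.imwrite('pics/c1.png',cv2.resize(a[135:260,215:315],None,fx=4.6,fy=4.6,interpolation=cv2.INTER_CUBIC))
cv2.imwrite('pics/c2.png',cv2.resize(a[225:325,300:400],None,fx=5.8,fy=5.8,interpolation=cv2.INTER_CUBIC))
b=cv2.imread('pics/scene0.png')
cv2.imwrite('pics/c3.png',cv2.resize(b[170:300,180:420],None,fx=3.3,fy=3.3,interpolation=cv2.INTER_CUBIC))
```

```text
(no output)
```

View pics/c1.png

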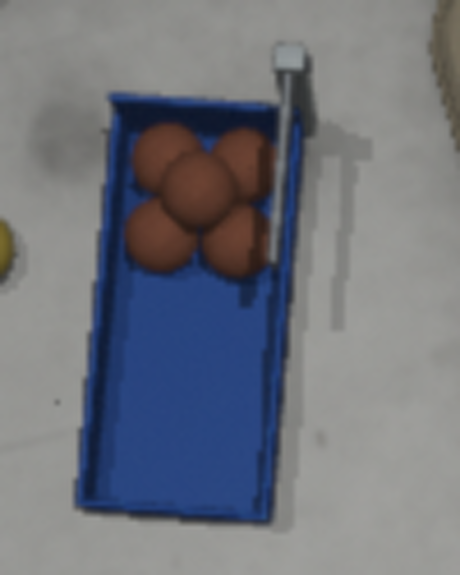

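View pics/c2.png

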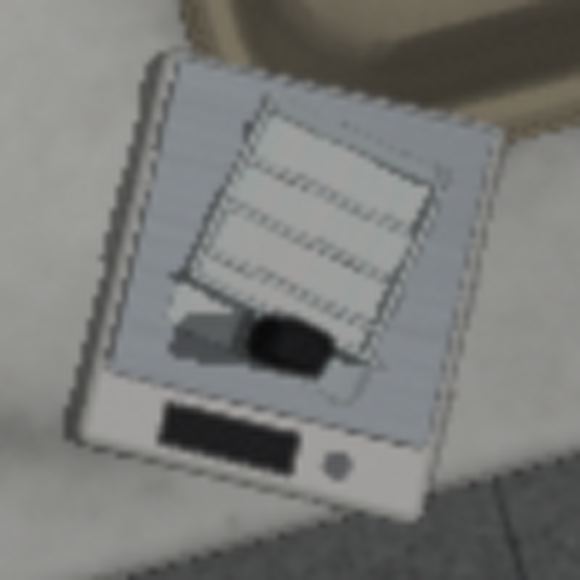

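View pics/c3.png

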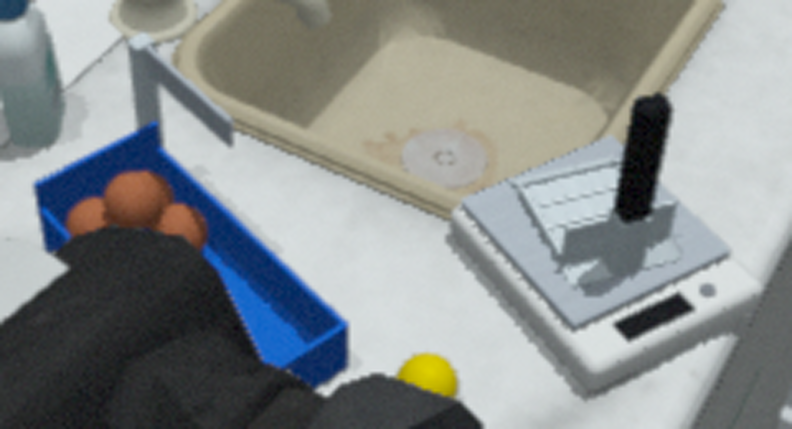

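Crop check: the brown heap (four plus one) sits at the far end of the bin, the scoop is on the plate with its lip away from the robot, and the yellow balls are outside the bin. Next: poses.

```bash
cat > m.py <<'E'
from h import *
import sys
d=dict(np.load('top0.npz'));P=cloud(d);hsv=cv2.cvtColor(d['frame'],cv2.COLOR_RGB2HSV);H,S,V=[hsv[...,i].astype(int) for i in range(3)]
u=np.arange(560)[None]+0*np.arange(420)[:,None];v=np.arange(420)[:,None]+0*np.arange(560)[None]
roi=(u>225)&(u<300)&(v>140)&(v<260)
blue=roi&(H>100)&(H<130)&(S>120)&(P[...,2]<0.08)
print('table z',np.median(P[...,2][190:210,300:304]))
Z=P[...,2]
fl=blue&(abs(Z-.004)<.004);print('floor z',np.median(Z[blue&(Z<.015)]))
rim=blue&(Z>.034)&(Z<.046);p=P[rim][:,:2].astype(np.float32);print(len(p),cv2.minAreaRect(p))
far=blue&(Z>.052)&(Z<.066);q=P[far];print('far rim',len(q),cv2.minAreaRect(q[:,:2].astype(np.float32)),np.median(q[:,2]))
q=P[blue][:,:2].astype(np.float32);r=cv2.minAreaRect(q);print('all',r);print(cv2.boxPoints(r).round(4).tolist())
# scale plate
roi=(u>310)&(u<392)&(v>228)&(v<320)
pl=roi&(abs(Z-.034)<.003)&(S>12);q=P[pl];print('plate?',len(q),np.median(q[:,2]))
roiB=roi&(V<60)&(Z>.04);q=P[roiB];print('handle',len(q),q.min(0),q.max(0));t=q[q[:,2]>q[:,2].max()-.006];print(t.mean(0),len(t))
m=np.zeros(Z.shape,np.uint8);m[pl]=255;cv2.imwrite('pics/pl.png',cv2.resize(m[225:325,300:400],None,fx=5,fy=5,interpolation=0))
br=(H<15)&(S>80)&(u>235)&(u<285)&(v>150)&(v<205);q=P[br];print('brown',len(q),q.min(0),q.max(0));i=q[:,2]>q[:,2].max()-.004;print('top ball',q[i].mean(0))
st=(u>268)&(u<290)&(v>135)&(v<200)&(Z>.112)&(Z<.14);q=P[st];print('blade',len(q),q.min(0),q.max(0))
if len(q)>5: print(cv2.minAreaRect(q[:,:2].astype(np.float32)),np.median(q[:,2]))
E
python3 m.py
```

```text
table z -1.972474711420258e-05
floor z 0.003713159035521607
441 ((0.6027084589004517, 0.3114760220050812), (0.0896722823381424, 0.1890980303287506), 85.34820556640625)
far rim 75 ((0.6969261169433594, 0.3036283850669861), (0.08607249706983566, 0.0037582688964903355), 84.90764617919922) 0.05857836015725559
all ((0.6037092804908752, 0.3113946318626404), (0.0896722823381424, 0.19110612571239471), 85.34820556640625)
[[0.504800021648407, 0.2745000123977661], [0.6952999830245972, 0.2590000033378601], [0.7026000022888184, 0.3483000099658966], [0.5120999813079834, 0.3637999892234802]]
plate? 1449 0.03404886433386145
handle 127 [0.42206645 0.11330565 0.05544882] [0.44379239 0.21458355 1.01550487]
[0.44379239 0.21458355 1.01550487] 3
brown 808 [0.44379239 0.21458355 0.0219524 ] [0.69421638 0.34095528 1.01550487]
top ball [0.44379239 0.21458355 1.01550487]
blade 145 [0.61075713 0.25199845 0.11231803] [0.70653881 0.26961691 0.12484072]
((0.6586450934410095, 0.2607778310775757), (0.015861595049500465, 0.09605486690998077), 88.77848052978516) 0.12116694585570342
```

Run:
```python
from h import *
d=dict(np.load('top0.npz'));P=cloud(d)
def c1(x,y):return 215+(x+.5)/4.6-.5,135+(y+.5)/4.6-.5
def c2(x,y):return 300+(x+.5)/5.8-.5,225+(y+.5)/5.8-.5
for n,(x,y),z in [('nearL',(78,510),.04),('nearR',(270,521),.04),('farL',(110,96),.06),('bladenear',(274,262),.122),('bladefar',(288,72),.122)]:
    print(n,pt(d,*c1(x,y),z=z).round(4))
for n,(x,y),z in [('pFL',(173,60),.034),('pFR',(504,132),.034),('pNR',(420,445),.034),('pNL',(106,372),.034),('lipL',(268,97),.034),('lipR',(448,172),.034),('bwL',(178,275),.068),('bwR',(375,363),.068),('handletop',(290,340),.164)]:
    print(n,pt(d,*c2(x,y),z=z).round(4))
```

```text
nearL [0.5102 0.3625 0.04  ]
nearR [0.5049 0.2736 0.04  ]
farL [0.7012 0.3474 0.06  ]
bladenear [0.6107 0.2672 0.122 ]
bladefar [0.6944 0.2613 0.122 ]
pFL [0.5325 0.1544 0.034 ]
pFR [0.5058 0.0346 0.034 ]
pNR [0.3936 0.0678 0.034 ]
pNL [0.4193 0.18   0.034 ]
lipL [0.5188 0.1199 0.034 ]
lipR [0.4913 0.0553 0.034 ]
bwL [0.4538 0.1557 0.068 ]
bwR [0.4234 0.0878 0.068 ]
handletop [0.4326 0.1269 0.164 ]
```

```bash
cat >> h.py <<'E'
def wrap(a): return (a+180)%360-180
def go(p,yaw=None,s=None):
    """yaw: world azimuth deg wanted for tool y"""
    s=s or observe();M=R.from_rotvec(s['ee_rot']).as_matrix()
    dl=M.T@(np.array(p)-s['position'])*100
    cy=np.degrees(np.arctan2(M[1,1],M[0,1]))
    t=None if yaw is None else -wrap(yaw-cy)
    print('t=%.2f pos'%s['clock'],s['position'].round(4),'yawY %.2f'%cy,'tilt %.2f'%np.degrees(np.arccos(-M[2,2])),'F',s['force'].round(1),'w %.3f'%s['width'],'j',s['joints'].round(2))
    print('  delta cm',dl.round(2),'turn',t)
E
python3 -c "
from h import *
go([.42,-.2,.26],-50)"
```

```text
t=0.15 pos [ 0.2152 -0.5864  0.2261] yawY -69.84 tilt 0.07 F [0.5 0.4 0.2] w 1.003 j [ 1.12  0.44  0.02  1.57 -0.01  1.13 -0.08]
  delta cm [ 32.54 -29.22  -3.36] turn -19.84446191715608
```

>>> arm_command([
  {"xyz": [2,-1.8,-0.4],"turn": -1},
  {"xyz": [5,-4.5,-1],"turn": -3},
  {"xyz": [8,-7.2,-2],"turn": -6},
  {"xyz": [11,-10,-3],"turn": -8},
  {"xyz": [14,-12.7,-3],"turn": -10},
])

```text
schema error: expected keys xyz, turn, jaw
```

```bash
python3 -c "
from h import *
go([.42,-.2,.26],-50)"
```

```text
t=0.15 pos [ 0.2152 -0.5864  0.2261] yawY -69.84 tilt 0.07 F [0.5 0.4 0.2] w 1.003 j [ 1.12  0.44  0.02  1.57 -0.01  1.13 -0.08]
  delta cm [ 32.54 -29.22  -3.36] turn -19.84446191715608
```

>>> arm_command([
  {"xyz": [2,-1.8,-0.4],"turn": -1,"jaw": 0},
  {"xyz": [5,-4.5,-1],"turn": -3,"jaw": 0},
  {"xyz": [8,-7.2,-2],"turn": -6,"jaw": 0},
  {"xyz": [11,-10,-3],"turn": -8,"jaw": 0},
  {"xyz": [14,-12.7,-3],"turn": -10,"jaw": 0},
], force=20)

```text
clock: 0.57
position: [0.3037, -0.4179, 0.2578]
ee_rot: [3.032, 0.819, 0.001]
force: [1.1, 0.1, -0.0]
width: 1.002
```

```bash
python3 -c "
from h import *
go([.42,-.2,.26],-50)"
```

```text
t=0.57 pos [ 0.3037 -0.4179  0.2578] yawY -59.77 tilt 0.07 F [ 1.1  0.1 -0. ] w 1.002 j [ 0.91  0.24 -0.08  1.78  0.02  1.12 -0.23]
  delta cm [ 21.01 -12.97  -0.23] turn -9.77286692405977
```

>>> arm_command([
  {"xyz": [3.4,-2.1,0],"turn": -4,"jaw": 0},
  {"xyz": [6.8,-4.2,0],"turn": -8,"jaw": 0},
  {"xyz": [10.2,-6.3,0],"turn": -12,"jaw": 0},
  {"xyz": [13.6,-8.4,0],"turn": -16,"jaw": 0},
  {"xyz": [17,-10.5,0],"turn": -20,"jaw": 0},
])

```text
clock: 0.98
position: [0.3981, -0.2397, 0.2578]
ee_rot: [2.841, 1.338, 0.001]
force: [0.5, 0.1, 0.2]
width: 0.999
```

```bash
python3 -c "
from h import *
go([.42,.0,.26],-24)"
```

```text
t=0.98 pos [ 0.3981 -0.2397  0.2578] yawY -39.58 tilt 0.08 F [0.5 0.1 0.2] w 0.999 j [ 0.66  0.16 -0.27  1.88  0.05  1.1  -0.32]
  delta cm [ 19.87 -13.58  -0.24] turn -15.580382411334398
```

>>> arm_command([
  {"xyz": [3.4,-2.3,0],"turn": -4,"jaw": 0},
  {"xyz": [6.8,-4.6,0],"turn": -8,"jaw": 0},
  {"xyz": [10.2,-6.9,0],"turn": -12,"jaw": 0},
  {"xyz": [13.6,-9.2,0],"turn": -15,"jaw": 0},
  {"xyz": [16,-11,0],"turn": -15.5,"jaw": 0},
])

```text
clock: 1.4
position: [0.4151, -0.0427, 0.2578]
ee_rot: [2.63, 1.716, 0.001]
force: [1.0, -0.2, -0.4]
width: 1.0
```

Run:
```python
from h import *
grab('wrist','w1');grab('scene','s1')
go([.43,.06,.26],-24)
```

```text
t=1.50 pos [ 0.4153 -0.0411  0.2579] yawY -23.61 tilt 0.10 F [ 0.2 -1.2 -0.1] w 0.998 j [ 0.42  0.1  -0.48  1.96  0.05  1.09 -0.49]
  delta cm [ 9.85 -2.7  -0.2 ] turn 0.3943300107866605
```

View pics/w1.png

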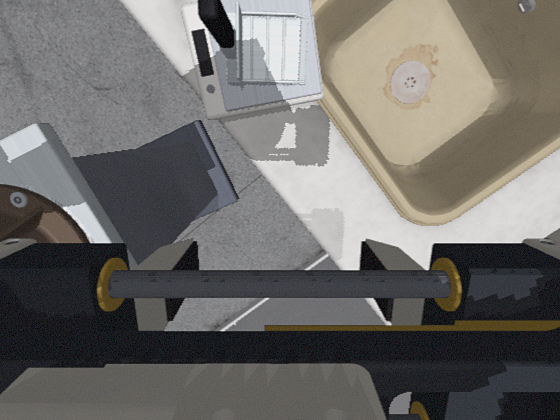

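View pics/s1.png

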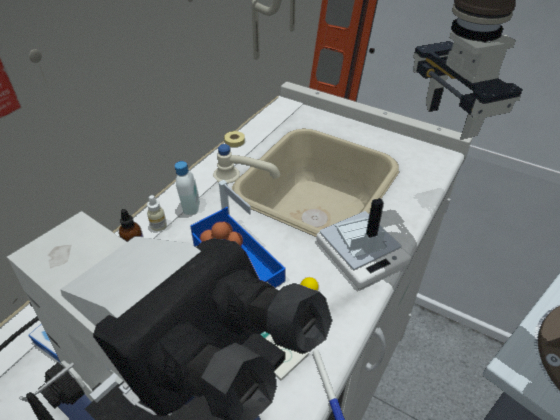

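Run:
```python
from h import *
for tag,(a,b,c,e) in [('s1',(195,245,360,395)),('top0',(270,300,335,362)),('w1',(0,60,190,240))]:
    d=dict(np.load(tag+'.npz'));P=cloud(d);f=d['frame'].max(-1).astype(int)
    m=np.zeros(f.shape,bool);m[a:b,c:e]=1;m&=(f<55)&(d['depth']>0)
    q=P[m];q=q[(q[:,2]>.085)&(q[:,2]<.175)]
    print(tag,len(q),q.min(0).round(4),q.max(0).round(4),np.median(q,0).round(4))
    ax=np.array([.9164,-.4003]);ay=np.array([.4003,.9164]);o=np.array([.463,.1092])
    print(' scoopx',np.percentile((q[:,:2]-o)@ax,[2,98]).round(4),'scoopy',np.percentile((q[:,:2]-o)@ay,[2,98]).round(4))
    t=q[q[:,2]>.158]
    if len(t)>3:print(' top scoopx',np.percentile((t[:,:2]-o)@ax,[2,50,98]).round(4),'y',np.percentile((t[:,:2]-o)@ay,[2,50,98]).round(4))
```

```text
s1 362 [0.4191 0.1188 0.0852] [0.4368 0.1373 0.1648] [0.4249 0.1305 0.1295]
 scoopx [-0.0458 -0.0343] scoopy [-0.0059  0.0107]
 top scoopx [-0.045  -0.0397 -0.0326] y [-0.0051  0.0029  0.0098]
top0 110 [0.4221 0.1133 0.0856] [0.4383 0.134  0.1674] [0.431  0.1273 0.1623]
 scoopx [-0.0434 -0.0291] scoopy [-0.0078  0.0097]
 top scoopx [-0.0429 -0.036  -0.029 ] y [-0.0083  0.0007  0.009 ]
w1 1051 [0.4225 0.1117 0.085 ] [0.4408 0.1279 0.1667] [0.4316 0.1155 0.1498]
 scoopx [-0.0401 -0.0266] scoopy [-0.0103  0.0039]
 top scoopx [-0.0403 -0.0334 -0.0268] y [-0.0102 -0.0044  0.0022]
```

Run:
```python
from h import *
go([.4297,.1243,.215],-23.6)
```

```text
t=1.50 pos [ 0.4153 -0.0411  0.2579] yawY -23.61 tilt 0.10 F [ 0.2 -1.2 -0.1] w 0.998 j [ 0.42  0.1  -0.48  1.96  0.05  1.09 -0.49]
  delta cm [15.73 -5.31  4.3 ] turn -0.005669989213345161
```

>>> arm_command([
  {"xyz": [3.5,-1.2,0.5],"turn": 0,"jaw": 0},
  {"xyz": [7,-2.4,1.5],"turn": 0,"jaw": 0},
  {"xyz": [10.5,-3.5,2.5],"turn": 0,"jaw": 0},
  {"xyz": [13.5,-4.6,3.5],"turn": 0,"jaw": 0},
  {"xyz": [15.7,-5.3,4.3],"turn": 0,"jaw": 0},
])

```text
clock: 1.92
position: [0.4293, 0.1264, 0.2144]
ee_rot: [2.628, 1.722, 0.003]
force: [-0.1, 0.3, -0.4]
width: 0.999
```

Run:
```python
from h import *
grab('wrist','w2')
go([.4297,.1243,.127],-23.6)
```

```text
t=1.97 pos [0.4291 0.13   0.2135] yawY -23.34 tilt 0.18 F [ 0.2  4.2 -0.2] w 1.001 j [ 0.12  0.22 -0.62  1.96  0.15  1.   -0.97]
  delta cm [-0.52  0.29  8.65] turn 0.26123250619028227
```

View pics/w2.png

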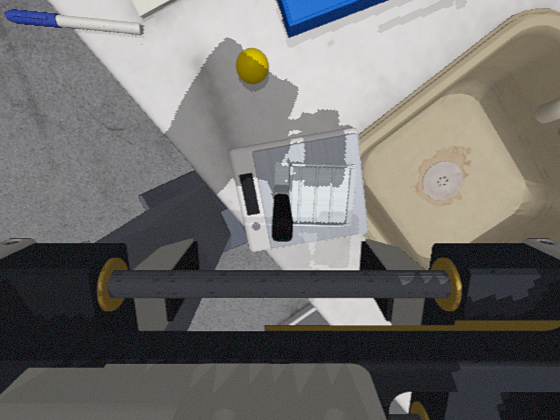

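The wrist view shows the handle at (283,215), between the fingers, and the scoop's sides parallel to the picture axes. Going down.

Run:
```python
from h import *
d=dict(np.load('w2.npz'));P=cloud(d);f=d['frame'].max(-1).astype(int)
m=np.zeros(f.shape,bool);m[185:245,268:300]=1;m&=(f<55)
q=P[m];q=q[(q[:,2]>.085)&(q[:,2]<.175)];t=q[q[:,2]>.158]
print(len(q),len(t),t.mean(0),t.min(0),t.max(0))
```

```text
805 479 [0.43220289 0.12460548 0.1635822 ] [0.42275936 0.11372593 0.15821257] [0.44125767 0.13421184 0.16583322]
```

>>> arm_command([
  {"xyz": [-0.3,0.3,2],"turn": 0,"jaw": 0},
  {"xyz": [-0.5,0.3,4],"turn": 0,"jaw": 0},
  {"xyz": [-0.5,0.3,6],"turn": 0,"jaw": 0},
  {"xyz": [-0.5,0.3,8],"turn": 0,"jaw": 0},
  {"xyz": [-0.5,0.3,8.7],"turn": 0,"jaw": 0},
])

```text
clock: 2.38
position: [0.4287, 0.1228, 0.1241]
ee_rot: [-2.623, -1.723, 0.002]
force: [-0.2, 0.2, -0.3]
width: 1.002
```

Run:
```python
from h import *
grab('wrist','w3')
grab('scene','s3')
go([.4297,.1243,.127],-23.6)
```

```text
t=2.48 pos [0.4292 0.1235 0.1255] yawY -23.37 tilt 0.17 F [0.3 0.2 0.8] w 0.996 j [ 0.07  0.34 -0.58  2.08  0.25  0.8  -1.06]
  delta cm [ 0.1   0.02 -0.15] turn 0.22944759432110118
```

View pics/s3.png

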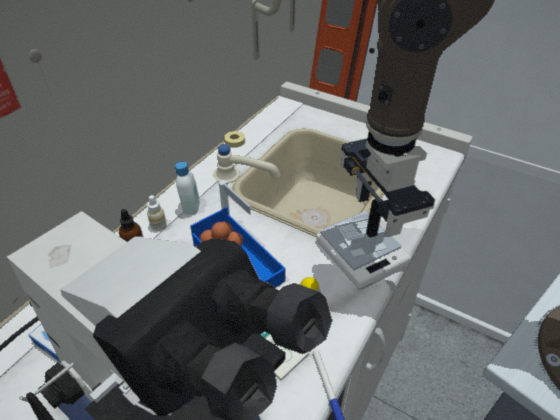

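>>> arm_command([
  {"xyz": [0.15,0.15,-0.1],"turn": 0,"jaw": 100},
  {"xyz": [0.15,0.15,-0.1],"turn": 0,"jaw": 160},
  {"xyz": [0.15,0.15,-0.1],"turn": 0,"jaw": 200},
  {"xyz": [0.15,0.15,-0.1],"turn": 0,"jaw": 230},
  {"xyz": [0.15,0.15,-0.1],"turn": 0,"jaw": 255},
], force=10)

```text
clock: 2.9
position: [0.4315, 0.1243, 0.1271]
ee_rot: [-2.623, -1.724, -0.001]
force: [-0.8, 0.7, -0.4]
width: 0.687
```

>>> arm_command([
  {"xyz": [0,0,0],"turn": 0,"jaw": 255},
  {"xyz": [0,0,0],"turn": 0,"jaw": 255},
  {"xyz": [0,0,0],"turn": 0,"jaw": 255},
  {"xyz": [0,0,0],"turn": 0,"jaw": 255},
  {"xyz": [0,0,0],"turn": 0,"jaw": 255},
], force=55)

```text
clock: 3.32
position: [0.4315, 0.1243, 0.1271]
ee_rot: [-2.623, -1.724, -0.001]
force: [0.2, -0.1, 0.6]
width: 0.324
```

Run:
```python
from h import *
grab('wrist','w4')
go([.4297,.1243,.127],-23.6)
```

```text
t=3.37 pos [0.4315 0.1243 0.127 ] yawY -23.38 tilt 0.14 F [-0.2 -0.1  0.3] w 0.282 j [ 0.07  0.34 -0.58  2.07  0.25  0.8  -1.06]
  delta cm [-0.07 -0.16  0.  ] turn 0.2236787693311726
```

View pics/w4.png

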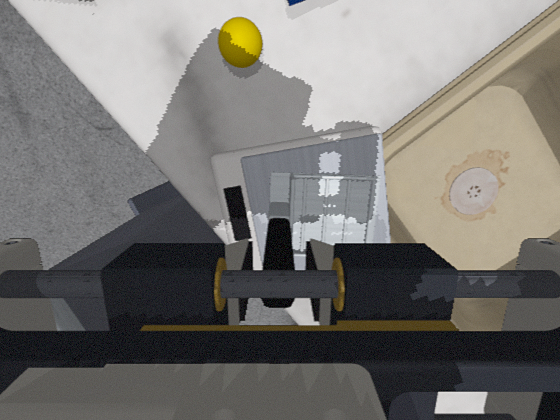

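Still closing, with the handle centred between the fingers at (280,270).

>>> arm_command([
  {"xyz": [0,0,0],"turn": 0,"jaw": 255},
  {"xyz": [0,0,0],"turn": 0,"jaw": 255},
  {"xyz": [0,0,0],"turn": 0,"jaw": 255},
  {"xyz": [0,0,0],"turn": 0,"jaw": 255},
], force=55)

```text
clock: 3.7
position: [0.4315, 0.1243, 0.127]
ee_rot: [-2.623, -1.724, -0.001]
force: [-0.3, 0.9, 0.1]
width: 0.172
```

Run:
```python
from h import *
go([.4315,.1243,.240],-23.6)
```

```text
t=3.70 pos [0.4315 0.1243 0.127 ] yawY -23.37 tilt 0.14 F [-0.3  0.9  0.1] w 0.172 j [ 0.07  0.34 -0.58  2.07  0.25  0.8  -1.06]
  delta cm [  0.02  -0.02 -11.3 ] turn 0.22564512928838099
```

>>> arm_command([
  {"xyz": [0,0,-1],"turn": 0,"jaw": 255},
  {"xyz": [0,0,-3],"turn": 0,"jaw": 255},
  {"xyz": [0,0,-5.5],"turn": 0,"jaw": 255},
  {"xyz": [0,0,-8],"turn": 0,"jaw": 255},
  {"xyz": [0,0,-10.5],"turn": 0,"jaw": 255},
])

```text
clock: 4.12
position: [0.4311, 0.1242, 0.2337]
ee_rot: [-2.622, -1.724, -0.0]
force: [0.1, -0.8, -0.8]
width: 0.167
```

Run:
```python
from h import *
grab('scene','s5');grab('top','t5')
go([.5285,.3175,.235],-4.6)
d=dict(np.load('top0.npz'));P=cloud(d);f=cv2.cvtColor(d['frame'],cv2.COLOR_RGB2HSV)
m=np.zeros(f.shape[:2],bool);m[150:205,235:285]=1;m&=((f[...,0]<15)&(f[...,1]>80)&(d['depth']>0))
q=P[m]-[.6037,.3114,0];ux=np.array([.9967,-.0811]);uy=np.array([.0811,.9967])
x=q[:,:2]@ux;y=q[:,:2]@uy
print('balls in bin x',np.percentile(x,[1,99]),'y',np.percentile(y,[1,99]),'zmax',np.percentile(q[:,2],99.5)); k=q[:,2]>np.percentile(q[:,2],97);print('top',x[k].mean(),y[k].mean())
```

```text
t=4.22 pos [0.4334 0.1252 0.2362] yawY -23.37 tilt 0.37 F [ 0.   0.5 -2.3] w 0.175 j [ 0.14  0.2  -0.62  1.93  0.13  1.05 -0.94]
  delta cm [21.42  1.1   0.24] turn -18.765839650143164
balls in bin x [0.02200769 0.08807655] y [-0.03135384  0.03232538] zmax 0.06605002800606558
top 0.05694429814883031 0.0010661059736406637
```

View pics/s5.png

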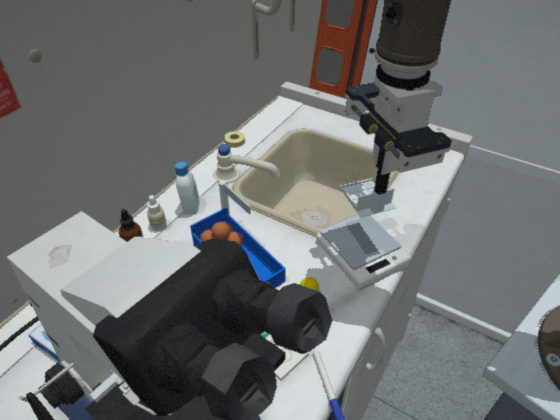

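The scoop hangs from the gripper at (370,195), lifted off the plate.

>>> arm_command([
  {"xyz": [2,0.1,0.1],"turn": -2,"jaw": 255},
  {"xyz": [5,0.3,0.2],"turn": -5,"jaw": 255},
  {"xyz": [8,0.4,0.2],"turn": -8,"jaw": 255},
  {"xyz": [11,0.6,0.2],"turn": -11,"jaw": 255},
  {"xyz": [14,0.7,0.2],"turn": -14,"jaw": 255},
])

```text
clock: 4.63
position: [0.4957, 0.2518, 0.2346]
ee_rot: [2.393, 2.035, 0.009]
force: [0.3, -1.1, -1.4]
width: 0.171
```

Run:
```python
from h import *
go([.5285,.3175,.235],-4.6)
```

```text
t=4.63 pos [0.4957 0.2518 0.2346] yawY -9.26 tilt 0.33 F [ 0.3 -1.1 -1.4] w 0.171 j [-0.08  0.39 -0.67  1.7   0.27  1.14 -0.98]
  delta cm [7.02 2.18 0.  ] turn -4.6550577911813775
```

>>> arm_command([
  {"xyz": [3,1,0],"turn": -2,"jaw": 255},
  {"xyz": [5.5,1.7,0],"turn": -4,"jaw": 255},
  {"xyz": [7,2.2,0],"turn": -4.7,"jaw": 255},
  {"xyz": [7,2.2,0],"turn": -4.7,"jaw": 255},
])

```text
clock: 4.97
position: [0.5285, 0.3208, 0.2342]
ee_rot: [-2.302, -2.135, -0.009]
force: [-0.1, -0.2, -0.4]
width: 0.172
```

Run:
```python
from h import *
d=grab('top','t6');grab('scene','s6');grab('wrist','w6')
go([.5285,.3175,.235],-4.6)
a=cv2.imread('pics/t6.png');cv2.imwrite('pics/c6.png',cv2.resize(a[110:290,190:350],None,fx=3.3,fy=3.3,interpolation=cv2.INTER_CUBIC))
```

```text
t=5.12 pos [0.5282 0.3166 0.2344] yawY -4.56 tilt 0.23 F [-0.9 -0.4 -1.3] w 0.171 j [-0.19  0.5  -0.66  1.55  0.32  1.2  -0.98]
  delta cm [ 0.09  0.03 -0.06] turn 0.03545162290549797
```

View pics/c6.png

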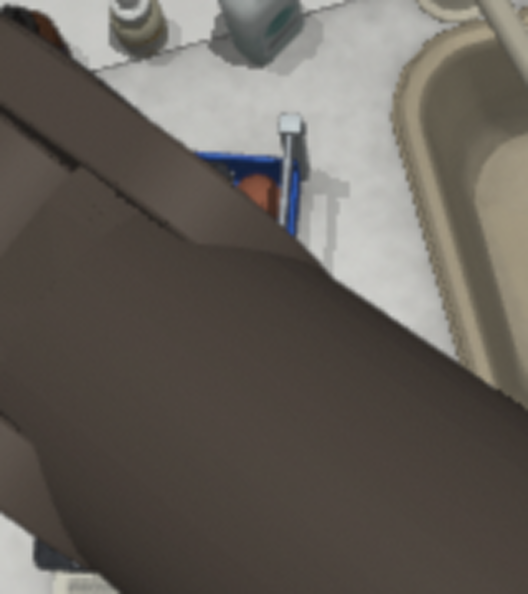

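View pics/w6.png

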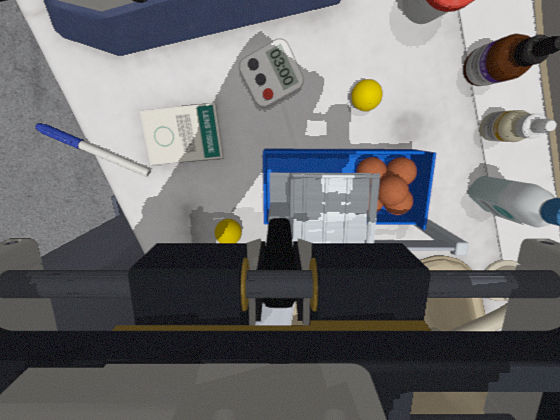

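The wrist view shows the bin at (350,190), its rim level in the picture, the scoop over its near part with left edge at row ~176, and the heap at (390,183). I'll check alignment from this view.

Run:
```python
from h import *
a=cv2.imread('pics/w6.png');cv2.imwrite('pics/c7.png',cv2.resize(a[135:260,250:470],None,fx=3.6,fy=3.6,interpolation=cv2.INTER_CUBIC))
d=dict(np.load('w6.npz'));P=cloud(d);Z=P[...,2]
o=np.array([.6037,.3114]);ux=np.array([.9967,-.0811]);uy=np.array([.0811,.9967])
B=np.stack([(P[...,:2]-o)@ux,(P[...,:2]-o)@uy,Z],-1)
m=np.zeros(Z.shape,bool);m[140:245,255:440]=1
hsv=cv2.cvtColor(d['frame'],cv2.COLOR_RGB2HSV);bl=m&(hsv[...,0]>100)&(hsv[...,0]<130)&(hsv[...,1]>120)
r=bl&(abs(Z-.04)<.004)
q=B[r];print('rim',len(q),np.percentile(q,[1,99],axis=0).round(4).tolist())
# left rim outer edge line
l=q[q[:,1]>.03];
for c in np.arange(-.09,.09,.03):
    k=l[abs(l[:,0]-c)<.012]
    if len(k):print(round(c,2),k[:,1].max().round(4),k[:,1].min().round(4))
f=B[bl&(abs(Z-.06)<.004)];print('far',len(f),np.percentile(f,[1,50,99],axis=0).round(4).tolist())
s=m&(Z>.135)&(Z<.18)&(hsv[...,2]>60);q=B[s];print('scoop',len(q),np.percentile(q,[1,99],axis=0).round(4).tolist())
for c in np.arange(-.07,.01,.015):
    k=q[abs(q[:,0]-c)<.006]
    print(round(c,3),k[:,1].max().round(4))
for c in np.arange(-.0,.04,.01):
    k=q[abs(q[:,1]-c)<.005]
    if len(k):print('lip y',round(c,3),k[:,0].max().round(4))
```

```text
rim 1037 [[-0.0931, -0.0431, 0.0362], [0.0941, 0.0457, 0.0434]]
-0.09 0.0457 0.0308
-0.06 0.0457 0.0424
-0.03 0.0458 0.0425
0.0 0.0451 0.0426
0.03 0.0452 0.0427
0.06 0.0453 0.0428
far 366 [[0.0929, -0.0422, 0.0561], [0.0942, 0.0033, 0.0598], [0.0972, 0.0438, 0.0619]]
scoop 6764 [[-0.0814, -0.0265, 0.1417], [0.0081, 0.0341, 0.1762]]
-0.07 0.0345
-0.055 0.0343
-0.04 0.0343
-0.025 0.0344
-0.01 0.0344
0.005 0.0343
lip y -0.0 0.0091
lip y 0.01 0.009
lip y 0.02 0.0092
lip y 0.03 0.0089
```

View pics/c7.png

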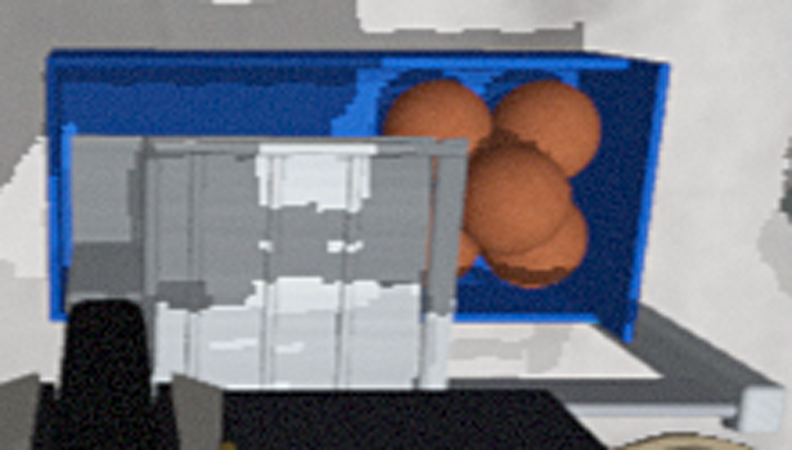

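>>> arm_command([
  {"xyz": [0.15,-0.1,1.5],"turn": 0,"jaw": 255},
  {"xyz": [0.15,-0.1,4],"turn": 0,"jaw": 255},
  {"xyz": [0.15,-0.1,6.5],"turn": 0,"jaw": 255},
  {"xyz": [0.15,-0.1,9],"turn": 0,"jaw": 255},
  {"xyz": [0.15,-0.1,10.5],"turn": 0,"jaw": 255},
])

```text
clock: 5.53
position: [0.5267, 0.3159, 0.1271]
ee_rot: [2.309, 2.129, 0.001]
force: [-0.0, -1.1, -1.0]
width: 0.17
```

```bash
cat >> h.py <<'E'
O=np.array([.6037,.3114]);UX=np.array([.9967,-.0811]);UY=np.array([.0811,.9967])
def binpos(p): # TCP -> scoop origin in bin (assumes aligned)
    q=np.array(p)[:2]-O; return (q@UX+.0375).round(4),(q@UY).round(4),(p[2]-.093).round(4)
def gob(x,y,z,yaw=-4.6):
    s=observe();print('scoop in bin now',binpos(s['position']))
    p=O+UX*(x-.0375)+UY*y; go([*p,z+.093],yaw,s)
E
python3 -c "
from h import *
gob(-.038,.0018,.0055)"
```

```text
scoop in bin now (np.float64(-0.0396), np.float64(-0.0018), np.float64(0.0341))
t=5.53 pos [0.5267 0.3159 0.1271] yawY -4.65 tilt 0.07 F [-0.  -1.1 -1. ] w 0.170 j [-0.21  0.59 -0.62  1.68  0.4   1.   -1.05]
  delta cm [0.36 0.15 2.86] turn -0.053355441982120055
```

>>> arm_command([
  {"xyz": [0.2,0.1,0.8],"turn": 0,"jaw": 255},
  {"xyz": [0.28,0.1,1.5],"turn": 0,"jaw": 255},
  {"xyz": [0.28,0.1,2.1],"turn": 0,"jaw": 255},
  {"xyz": [0.28,0.1,2.5],"turn": 0,"jaw": 255},
  {"xyz": [0.28,0.1,2.7],"turn": 0,"jaw": 255},
])

```text
clock: 5.95
position: [0.5282, 0.3186, 0.1003]
ee_rot: [2.309, 2.128, 0.002]
force: [0.3, 0.1, -1.3]
width: 0.172
```

```bash
python3 -c "
from h import *
gob(-.038,.001,.0055)
grab('wrist','w8');gob(-.038,.001,.0055)"
```

```text
scoop in bin now (np.float64(-0.0383), np.float64(0.001), np.float64(0.0073))
t=5.95 pos [0.5282 0.3186 0.1003] yawY -4.66 tilt 0.11 F [ 0.3  0.1 -1.3] w 0.172 j [-0.23  0.63 -0.61  1.7   0.42  0.95 -1.08]
  delta cm [-0.    0.03  0.18] turn -0.06482843262875804
scoop in bin now (np.float64(-0.0384), np.float64(0.001), np.float64(0.0071))
t=6.00 pos [0.5281 0.3185 0.1001] yawY -4.66 tilt 0.09 F [-0.4  0.2 -1.5] w 0.170 j [-0.23  0.63 -0.61  1.7   0.42  0.95 -1.08]
  delta cm [0.   0.04 0.16] turn -0.06080704463718689
```

View pics/w8.png

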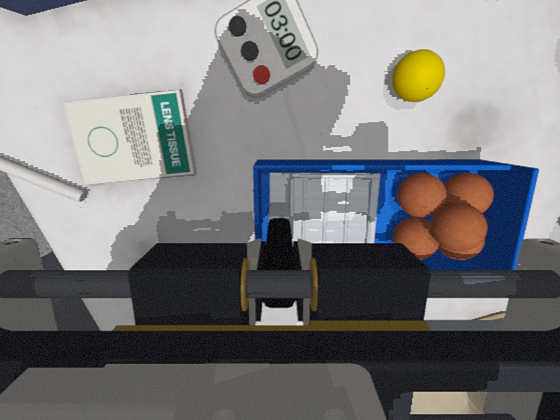

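The scoop sits on the empty part of the bin (columns 280–378), with the heap ahead at (440,215). Now lowering to ~1.5 mm clear and pushing.

>>> arm_command([
  {"xyz": [0,0,0.15],"turn": 0,"jaw": 255},
  {"xyz": [0,0.4,0.15],"turn": 0,"jaw": 255},
  {"xyz": [0,0.9,0.15],"turn": 0,"jaw": 255},
  {"xyz": [0,1.4,0.15],"turn": 0,"jaw": 255},
  {"xyz": [0,1.9,0.15],"turn": 0,"jaw": 255},
])

```text
clock: 6.42
position: [0.548, 0.3169, 0.0989]
ee_rot: [2.309, 2.128, 0.003]
force: [0.6, 1.1, -1.9]
width: 0.171
```

```bash
python3 -c "
from h import *
gob(.043,.001,.0055)"
```

```text
scoop in bin now (np.float64(-0.0185), np.float64(0.001), np.float64(0.0059))
t=6.42 pos [0.548  0.3169 0.0989] yawY -4.68 tilt 0.12 F [ 0.6  1.1 -1.9] w 0.171 j [-0.22  0.65 -0.6   1.66  0.43  0.97 -1.05]
  delta cm [0.01 6.15 0.05] turn -0.08296511013105601
```

>>> arm_command([
  {"xyz": [0,0.6,0.05],"turn": 0,"jaw": 255},
  {"xyz": [0,1.2,0.05],"turn": 0,"jaw": 255},
  {"xyz": [0,1.8,0.05],"turn": 0,"jaw": 255},
  {"xyz": [0,2.4,0.05],"turn": 0,"jaw": 255},
  {"xyz": [0,3.0,0.05],"turn": 0,"jaw": 255},
])

```text
clock: 6.83
position: [0.5789, 0.3143, 0.0985]
ee_rot: [2.309, 2.127, 0.003]
force: [-0.0, -0.4, -2.8]
width: 0.169
```

```bash
python3 -c "
from h import *
gob(.043,.001,.0055);grab('wrist','w9')"
```

```text
scoop in bin now (np.float64(0.0126), np.float64(0.0009), np.float64(0.0055))
t=6.83 pos [0.5789 0.3143 0.0985] yawY -4.70 tilt 0.16 F [-0.  -0.4 -2.8] w 0.169 j [-0.21  0.68 -0.59  1.59  0.43  1.   -1.01]
  delta cm [0.01 3.04 0.  ] turn -0.09860241006578008
```

View pics/w9.png

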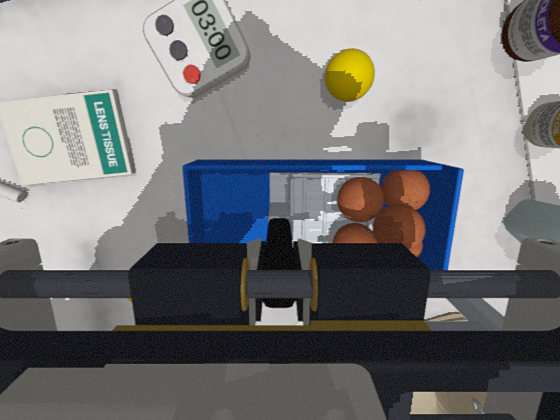

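The lip is under the near balls (columns 340–380) and the top ball is still on at (398,230). I'll keep pushing.

>>> arm_command([
  {"xyz": [0,0.5,0],"turn": 0,"jaw": 255},
  {"xyz": [0,1.0,0],"turn": 0,"jaw": 255},
  {"xyz": [0,1.5,0],"turn": 0,"jaw": 255},
  {"xyz": [0,2.0,0],"turn": 0,"jaw": 255},
  {"xyz": [0,2.4,0],"turn": 0,"jaw": 255},
])

```text
clock: 7.3
position: [0.6049, 0.3118, 0.0985]
ee_rot: [2.31, 2.126, 0.005]
force: [-0.3, 0.1, -3.3]
width: 0.171
```

```bash
python3 -c "
from h import *
gob(.043,.001,.0055);grab('wrist','w10')"
```

```text
scoop in bin now (np.float64(0.0387), np.float64(0.0005), np.float64(0.0055))
t=7.30 pos [0.6049 0.3118 0.0985] yawY -4.76 tilt 0.23 F [-0.3  0.1 -3.3] w 0.171 j [-0.2   0.71 -0.58  1.53  0.44  1.03 -0.98]
  delta cm [ 0.05  0.43 -0.  ] turn -0.16158968093833437
```

View pics/w10.png

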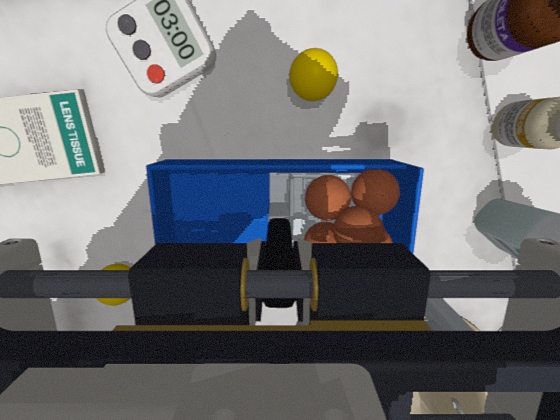

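>>> arm_command([
  {"xyz": [0.05,0.1,0],"turn": 0,"jaw": 255},
  {"xyz": [0.05,0.2,0],"turn": 0,"jaw": 255},
  {"xyz": [0.05,0.3,0],"turn": 0,"jaw": 255},
  {"xyz": [0.05,0.4,0],"turn": 0,"jaw": 255},
  {"xyz": [0.05,0.45,0],"turn": 0,"jaw": 255},
])

```text
clock: 7.77
position: [0.6108, 0.3117, 0.0988]
ee_rot: [2.31, 2.124, 0.007]
force: [-0.3, -0.2, -4.2]
width: 0.175
```

```bash
python3 -c "
from h import *
gob(.043,.001,.0055);d=grab('wrist','w11')
a=cv2.imread('pics/w11.png');cv2.imwrite('pics/c11.png',cv2.resize(a[130:270,230:430],None,fx=4,fy=4,interpolation=cv2.INTER_CUBIC));grab('scene','s11')
gob(.043,.001,.0055)"
```

```text
scoop in bin now (np.float64(0.0445), np.float64(0.0008), np.float64(0.0058))
t=7.77 pos [0.6108 0.3117 0.0988] yawY -4.81 tilt 0.32 F [-0.3 -0.2 -4.2] w 0.175 j [-0.2   0.72 -0.58  1.51  0.44  1.04 -0.98]
  delta cm [ 0.02 -0.15  0.03] turn -0.2114377031092829
scoop in bin now (np.float64(0.0444), np.float64(0.0008), np.float64(0.0058))
t=7.87 pos [0.6107 0.3116 0.0988] yawY -4.81 tilt 0.31 F [ 0.3 -0.1 -4.1] w 0.168 j [-0.2   0.72 -0.58  1.51  0.44  1.04 -0.98]
  delta cm [ 0.02 -0.15  0.02] turn -0.21245466094467247
```

View pics/c11.png

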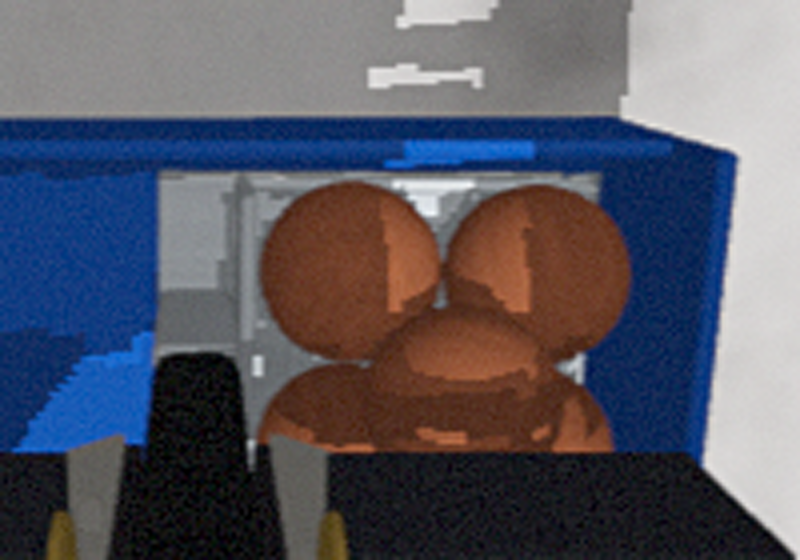

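View pics/s11.png

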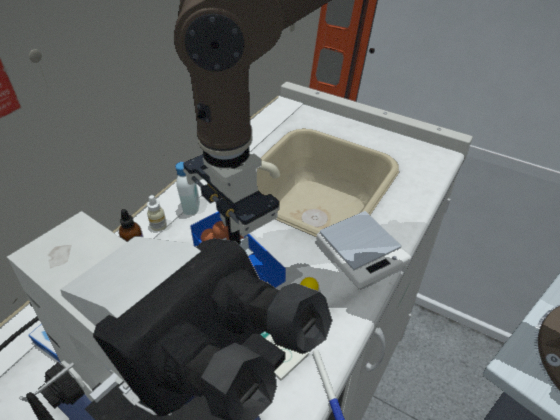

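The wrist crop shows four balls in the pocket and one on top, with the scoop's lip at the far wall; the force (−4.1 N) matches the scoop plus five balls. Lifting gently, with a slight pull back.

>>> arm_command([
  {"xyz": [0,-0.2,0],"turn": 0,"jaw": 255},
  {"xyz": [0.05,-0.3,-0.2],"turn": 0,"jaw": 255},
  {"xyz": [0.05,-0.4,-0.6],"turn": 0,"jaw": 255},
  {"xyz": [0.05,-0.5,-1.1],"turn": 0,"jaw": 255},
  {"xyz": [0.05,-0.6,-1.6],"turn": 0,"jaw": 255},
])

```text
clock: 8.28
position: [0.6045, 0.3128, 0.1154]
ee_rot: [2.31, 2.124, 0.007]
force: [0.6, 0.5, -3.3]
width: 0.17
```

```bash
python3 -c "
from h import *
gob(.026,.001,.058);d=grab('wrist','w12')"
```

```text
scoop in bin now (np.float64(0.0382), np.float64(0.0014), np.float64(0.0224))
t=8.28 pos [0.6045 0.3128 0.1154] yawY -4.80 tilt 0.32 F [ 0.6  0.5 -3.3] w 0.170 j [-0.2   0.7  -0.59  1.51  0.43  1.06 -0.98]
  delta cm [-0.04 -1.2  -3.57] turn -0.20401473809192794
```

View pics/w12.png

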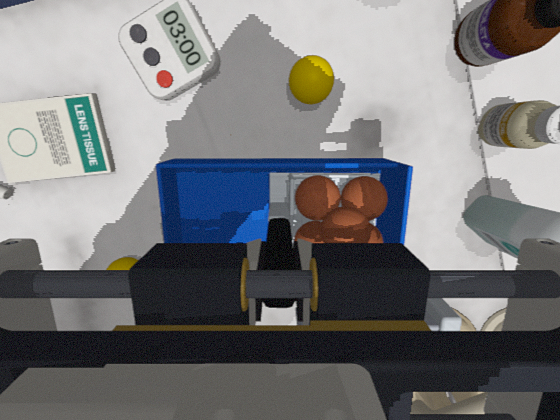

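All five balls ride with the scoop (320–385, 180–240). Continuing up.

>>> arm_command([
  {"xyz": [0,-0.2,-0.6],"turn": 0,"jaw": 255},
  {"xyz": [0,-0.5,-1.3],"turn": 0,"jaw": 255},
  {"xyz": [0,-0.8,-2.1],"turn": 0,"jaw": 255},
  {"xyz": [0,-1.0,-2.7],"turn": 0,"jaw": 255},
  {"xyz": [0,-1.2,-3.2],"turn": 0,"jaw": 255},
])

```text
clock: 8.75
position: [0.5925, 0.3146, 0.1498]
ee_rot: [2.309, 2.124, 0.011]
force: [-0.6, 0.0, -3.0]
width: 0.174
```

>>> arm_command([
  {"xyz": [0,0,-0.15],"turn": 0,"jaw": 255},
  {"xyz": [0,0,-0.3],"turn": 0,"jaw": 255},
  {"xyz": [0,0,-0.3],"turn": 0,"jaw": 255},
  {"xyz": [0,0,-0.3],"turn": 0,"jaw": 255},
])

```text
clock: 9.08
position: [0.5926, 0.3144, 0.1526]
ee_rot: [2.31, 2.124, 0.01]
force: [0.5, -0.2, -4.2]
width: 0.17
```

```bash
python3 -c "
from h import *
gob(.026,-.08,.058);d=grab('wrist','w13');grab('scene','s13');gob(.026,-.08,.058)
P=cloud(d);Z=P[...,2];B=np.stack([(P[...,:2]-O)@UX,(P[...,:2]-O)@UY,Z],-1)
f=cv2.cvtColor(d['frame'],cv2.COLOR_RGB2HSV);m=(f[...,0]<15)&(f[...,1]>80)&(Z>.06)&(Z<.14);m[:150]=0;m[:,:250]=0;m[:,420:]=0
q=B[m];print(len(q),q.min(0).round(4),q.max(0).round(4),np.percentile(q[:,2],99.5))
"
```

```text
scoop in bin now (np.float64(0.0262), np.float64(0.002), np.float64(0.0596))
t=9.08 pos [0.5926 0.3144 0.1526] yawY -4.80 tilt 0.44 F [ 0.5 -0.2 -4.2] w 0.170 j [-0.19  0.65 -0.61  1.51  0.4   1.11 -0.97]
  delta cm [-8.21  0.    0.14] turn -0.19555919976724567
scoop in bin now (np.float64(0.026), np.float64(0.002), np.float64(0.0593))
t=9.18 pos [0.5924 0.3144 0.1523] yawY -4.79 tilt 0.42 F [ 0.3 -0.3 -4.4] w 0.176 j [-0.19  0.65 -0.61  1.51  0.4   1.11 -0.97]
  delta cm [-8.2   0.02  0.12] turn -0.19379220466854008
5108 [-0.0164 -0.0165  0.077 ] [0.0731 0.0366 0.1395] 0.12242663713746998
```

View pics/w13.png

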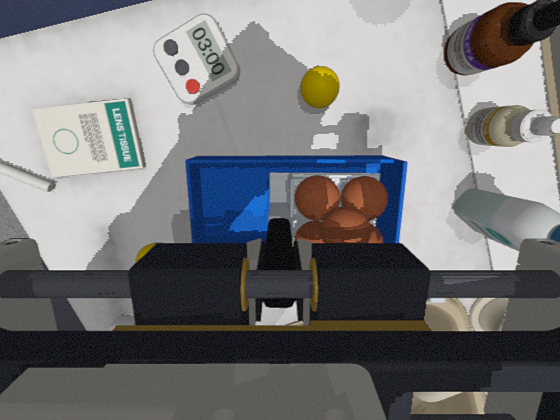

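View pics/s13.png

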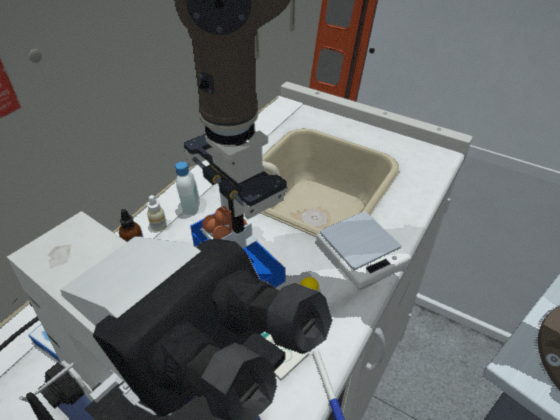

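Heap confirmed: five balls, ball top at z≈0.122. Next I set the underside to ~58 mm and carry it right, slowly, under the blade.

>>> arm_command([
  {"xyz": [-0.2,0,0.1],"turn": 0,"jaw": 255},
  {"xyz": [-0.6,0,0.15],"turn": 0,"jaw": 255},
  {"xyz": [-1.1,0,0.15],"turn": 0,"jaw": 255},
  {"xyz": [-1.6,0,0.15],"turn": 0,"jaw": 255},
  {"xyz": [-2.1,0,0.15],"turn": 0,"jaw": 255},
])

```text
clock: 9.6
position: [0.5907, 0.2925, 0.1507]
ee_rot: [2.31, 2.123, 0.009]
force: [0.6, 0.2, -3.9]
width: 0.172
```

```bash
python3 -c "
from h import *
gob(.026,-.08,.058)"
```

```text
scoop in bin now (np.float64(0.0261), np.float64(-0.0199), np.float64(0.0577))
t=9.60 pos [0.5907 0.2925 0.1507] yawY -4.82 tilt 0.41 F [ 0.6  0.2 -3.9] w 0.172 j [-0.16  0.63 -0.61  1.54  0.4   1.09 -0.95]
  delta cm [-6.01  0.01 -0.04] turn -0.2171583760353144
```

>>> arm_command([
  {"xyz": [-0.5,0,0],"turn": 0,"jaw": 255},
  {"xyz": [-1.0,0,0],"turn": 0,"jaw": 255},
  {"xyz": [-1.5,0,0],"turn": 0,"jaw": 255},
  {"xyz": [-2.0,0,0],"turn": 0,"jaw": 255},
  {"xyz": [-2.4,0,0],"turn": 0,"jaw": 255},
])

```text
clock: 10.02
position: [0.5888, 0.2677, 0.1507]
ee_rot: [2.31, 2.123, 0.009]
force: [-0.2, -0.3, -3.0]
width: 0.17
```

```bash
python3 -c "
from h import *
gob(.026,-.08,.058);grab('wrist','w14');grab('scene','s14')"
```

```text
scoop in bin now (np.float64(0.0262), np.float64(-0.0448), np.float64(0.0577))
t=10.02 pos [0.5888 0.2677 0.1507] yawY -4.84 tilt 0.41 F [-0.2 -0.3 -3. ] w 0.170 j [-0.12  0.61 -0.62  1.57  0.39  1.07 -0.92]
  delta cm [-3.52 -0.   -0.04] turn -0.24105553648038835
```

View pics/w14.png

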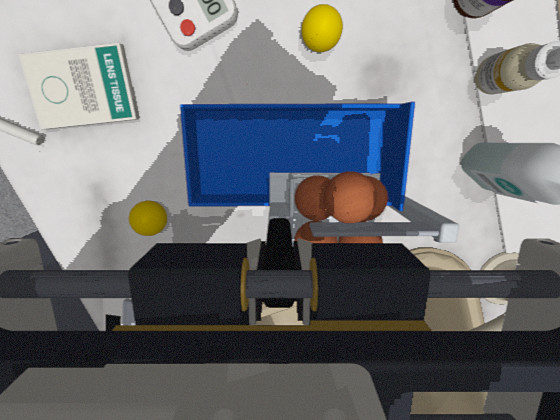

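View pics/s14.png

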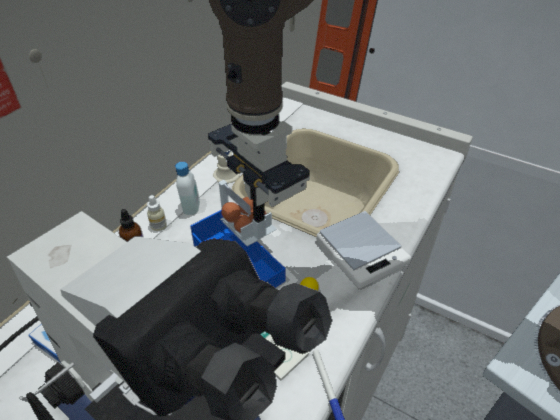

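The blade (300–450, 225) is holding the top ball (350,197) back over the saddle between the two left balls. Continuing slowly.

>>> arm_command([
  {"xyz": [-0.4,0,0],"turn": 0,"jaw": 255},
  {"xyz": [-0.8,0,0],"turn": 0,"jaw": 255},
  {"xyz": [-1.2,0,0],"turn": 0,"jaw": 255},
  {"xyz": [-1.6,0,0],"turn": 0,"jaw": 255},
  {"xyz": [-2.0,0,0],"turn": 0,"jaw": 255},
])

```text
clock: 10.53
position: [0.5872, 0.247, 0.1507]
ee_rot: [2.311, 2.122, 0.009]
force: [-0.1, 1.0, -3.2]
width: 0.166
```

```bash
python3 -c "
from h import *
gob(.026,-.1,.058);grab('wrist','w15')"
```

```text
scoop in bin now (np.float64(0.0263), np.float64(-0.0656), np.float64(0.0577))
t=10.53 pos [0.5872 0.247  0.1507] yawY -4.88 tilt 0.41 F [-0.1  1.  -3.2] w 0.166 j [-0.08  0.6  -0.62  1.6   0.39  1.06 -0.89]
  delta cm [-3.44 -0.02 -0.04] turn -0.28387677578288617
```

View pics/w15.png

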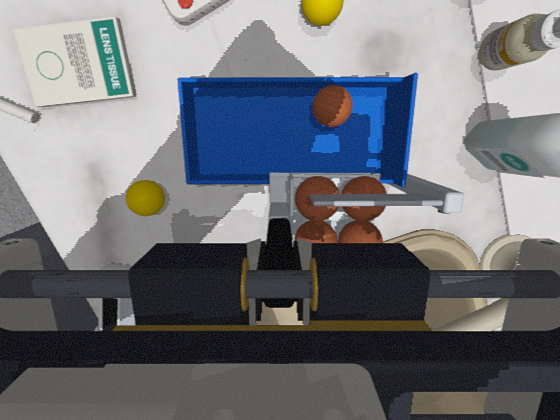

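The struck ball is now in the bin at (332,105), and four balls are in the pocket. I'll check that the faucet is clear of the exit path.

```bash
python3 -c "
from h import *
P=cloud(dict(np.load('top0.npz'))).reshape(-1,3)
k=(P[:,0]>.4)&(P[:,0]<.8)&(P[:,1]>.0)&(P[:,1]<.235)&(P[:,2]>.04)&(P[:,2]<.5)
q=P[k];a=q[q[:,0]>.56];print(len(a),a.min(0),a.max(0))
"
```

```text
402 [0.72233709 0.0822223  0.04079658] [0.79998324 0.14033153 0.06835574]
```

>>> arm_command([
  {"xyz": [-0.5,0,0],"turn": 0,"jaw": 255},
  {"xyz": [-1.0,-0.1,0],"turn": 0,"jaw": 255},
  {"xyz": [-1.6,-0.3,0],"turn": 0,"jaw": 255},
  {"xyz": [-2.2,-0.7,0],"turn": 0,"jaw": 255},
  {"xyz": [-2.8,-1.2,0],"turn": 0,"jaw": 255},
])

```text
clock: 11.0
position: [0.5726, 0.2182, 0.1504]
ee_rot: [2.312, 2.12, 0.007]
force: [0.2, -0.1, -2.8]
width: 0.17
```

```bash
python3 -c "
from h import *
gob(.026,-.1,.058);go([.4315,.1243,.180],-23.4);grab('wrist','w16')"
```

```text
scoop in bin now (np.float64(0.0141), np.float64(-0.0954), np.float64(0.0574))
t=11.00 pos [0.5726 0.2182 0.1504] yawY -4.96 tilt 0.40 F [ 0.2 -0.1 -2.8] w 0.170 j [-0.03  0.56 -0.63  1.66  0.38  1.03 -0.87]
  delta cm [-0.46  1.19 -0.05] turn -0.3561361415125077
t=11.00 pos [0.5726 0.2182 0.1504] yawY -4.96 tilt 0.40 F [ 0.2 -0.1 -2.8] w 0.170 j [-0.03  0.56 -0.63  1.66  0.38  1.03 -0.87]
  delta cm [-10.58 -13.23  -3.05] turn 18.443863858487475
```

>>> arm_command([
  {"xyz": [-0.6,-0.4,-0.1],"turn": 0.5,"jaw": 255},
  {"xyz": [-1.1,-0.9,-0.3],"turn": 1.3,"jaw": 255},
  {"xyz": [-1.6,-1.5,-0.6],"turn": 2.2,"jaw": 255},
  {"xyz": [-2.1,-2.1,-0.9],"turn": 3.1,"jaw": 255},
  {"xyz": [-2.6,-2.7,-1.2],"turn": 4,"jaw": 255},
])

```text
clock: 11.47
position: [0.5415, 0.1932, 0.1627]
ee_rot: [2.386, 2.035, 0.005]
force: [-0.3, -1.4, -3.6]
width: 0.171
```

```bash
python3 -c "
from h import *
go([.4315,.1243,.160],-23.4)"
```

```text
t=11.47 pos [0.5415 0.1932 0.1627] yawY -9.06 tilt 0.37 F [-0.3 -1.4 -3.6] w 0.171 j [ 0.01  0.49 -0.63  1.74  0.34  1.01 -0.91]
  delta cm [-8.53 -9.78  0.21] turn 14.340424182345913
```

>>> arm_command([
  {"xyz": [-0.5,-0.6,0],"turn": 0.9,"jaw": 255},
  {"xyz": [-1.0,-1.2,0],"turn": 1.8,"jaw": 255},
  {"xyz": [-1.5,-1.8,0],"turn": 2.7,"jaw": 255},
  {"xyz": [-2.1,-2.4,0],"turn": 3.6,"jaw": 255},
  {"xyz": [-2.7,-3.0,0],"turn": 4.5,"jaw": 255},
])

```text
clock: 11.88
position: [0.5068, 0.1708, 0.1624]
ee_rot: [2.465, 1.939, 0.006]
force: [-1.3, 1.0, -3.9]
width: 0.173
```

```bash
python3 -c "
from h import *
go([.4315,.1243,.160],-23.4)"
```

```text
t=11.88 pos [0.5068 0.1708 0.1624] yawY -13.64 tilt 0.36 F [-1.3  1.  -3.9] w 0.173 j [ 0.04  0.43 -0.63  1.84  0.31  0.97 -0.96]
  delta cm [-6.3  -6.22  0.2 ] turn 9.76416282581053
```

>>> arm_command([
  {"xyz": [-0.6,-0.6,0],"turn": 0.9,"jaw": 255},
  {"xyz": [-1.2,-1.2,0],"turn": 1.8,"jaw": 255},
  {"xyz": [-1.8,-1.8,0],"turn": 2.7,"jaw": 255},
  {"xyz": [-2.4,-2.4,0],"turn": 3.6,"jaw": 255},
  {"xyz": [-3,-3,0],"turn": 4.5,"jaw": 255},
])

```text
clock: 12.3
position: [0.4698, 0.1484, 0.1622]
ee_rot: [2.541, 1.839, 0.006]
force: [-0.2, -0.5, -3.8]
width: 0.173
```

```bash
python3 -c "
from h import *
go([.4315,.1243,.160],-23.4)"
```

```text
t=12.30 pos [0.4698 0.1484 0.1622] yawY -18.22 tilt 0.37 F [-0.2 -0.5 -3.8] w 0.173 j [ 0.08  0.36 -0.63  1.94  0.27  0.92 -1.  ]
  delta cm [-3.48 -2.89  0.21] turn 5.180855292505612
```

>>> arm_command([
  {"xyz": [-0.6,-0.5,0],"turn": 0.9,"jaw": 255},
  {"xyz": [-1.2,-1.0,0],"turn": 1.8,"jaw": 255},
  {"xyz": [-1.8,-1.5,0],"turn": 2.7,"jaw": 255},
  {"xyz": [-2.4,-2.0,0],"turn": 3.6,"jaw": 255},
  {"xyz": [-2.9,-2.4,0.1],"turn": 4.5,"jaw": 255},
])

```text
clock: 12.72
position: [0.4373, 0.1279, 0.1612]
ee_rot: [2.613, 1.735, 0.007]
force: [-0.2, 0.0, -2.4]
width: 0.169
```

>>> arm_command([
  {"xyz": [-0.3,-0.2,0.1],"turn": 0.4,"jaw": 255},
  {"xyz": [-0.5,-0.4,0.3],"turn": 0.7,"jaw": 255},
  {"xyz": [-0.6,-0.5,0.6],"turn": 0.7,"jaw": 255},
  {"xyz": [-0.6,-0.5,1.0],"turn": 0.7,"jaw": 255},
  {"xyz": [-0.6,-0.5,1.4],"turn": 0.7,"jaw": 255},
])

```text
clock: 13.13
position: [0.4307, 0.1244, 0.1468]
ee_rot: [2.623, 1.72, 0.007]
force: [0.5, -0.1, -3.1]
width: 0.172
```

```bash
python3 -c "
from h import *
go([.4315,.1243,.127],-23.4);grab('wrist','w17')"
```

```text
t=13.13 pos [0.4307 0.1244 0.1468] yawY -23.50 tilt 0.39 F [ 0.5 -0.1 -3.1] w 0.172 j [ 0.11  0.31 -0.62  2.05  0.25  0.84 -1.07]
  delta cm [0.02 0.06 1.98] turn -0.10014862730702134
```

View pics/w17.png

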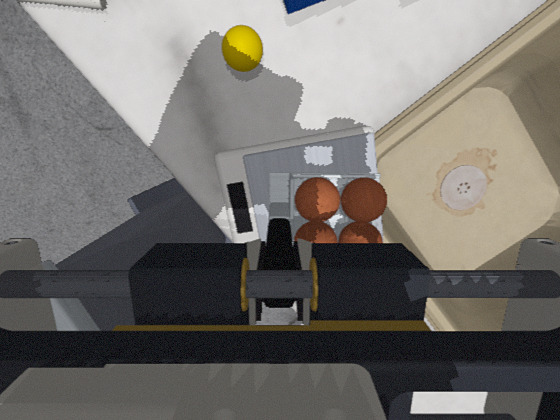

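The scoop is over the plate with four balls in a flat layer (315–365, 200–235). Lowering the last 20 mm.

>>> arm_command([
  {"xyz": [0,0,0.5],"turn": 0,"jaw": 255},
  {"xyz": [0,0,1.0],"turn": 0,"jaw": 255},
  {"xyz": [0,0,1.4],"turn": 0,"jaw": 255},
  {"xyz": [0,0,1.7],"turn": 0,"jaw": 255},
  {"xyz": [0,0,1.8],"turn": 0,"jaw": 255},
])

```text
clock: 13.6
position: [0.4302, 0.1242, 0.1274]
ee_rot: [2.624, 1.72, 0.004]
force: [-0.0, -0.0, -4.0]
width: 0.173
```

>>> arm_command([
  {"xyz": [0,0,0.1],"turn": 0,"jaw": 255},
  {"xyz": [0,0,0.2],"turn": 0,"jaw": 255},
  {"xyz": [0,0,0.2],"turn": 0,"jaw": 255},
])

```text
clock: 13.85
position: [0.4307, 0.1244, 0.127]
ee_rot: [2.622, 1.719, 0.006]
force: [-4.9, -4.2, 19.8]
width: 0.168
```

```bash
python3 -c "
from h import *
go([.4315,.1243,.127],-23.4)"
```

```text
t=13.85 pos [0.4307 0.1244 0.127 ] yawY -23.50 tilt 0.39 F [-4.9 -4.2 19.8] w 0.168 j [ 0.09  0.34 -0.61  2.08  0.28  0.8  -1.09]
  delta cm [ 0.02  0.07 -0.  ] turn -0.10043285314202421
```

>>> arm_command([
  {"xyz": [0,0,0],"turn": 0,"jaw": 255},
  {"xyz": [0,0,0],"turn": 0,"jaw": 255},
])

```text
clock: 14.02
position: [0.4312, 0.1246, 0.1275]
ee_rot: [2.622, 1.719, 0.008]
force: [-0.1, -0.4, -2.5]
width: 0.174
```

```bash
python3 -c "
from h import *
go([.4315,.1243,.127],-23.4)"
```

```text
t=14.02 pos [0.4312 0.1246 0.1275] yawY -23.50 tilt 0.45 F [-0.1 -0.4 -2.5] w 0.174 j [ 0.09  0.34 -0.61  2.08  0.28  0.8  -1.09]
  delta cm [-0.02  0.04  0.05] turn -0.10348376714546248
```

>>> arm_command([
  {"xyz": [0,0,0.04],"turn": 0,"jaw": 255},
  {"xyz": [0,0,0.04],"turn": 0,"jaw": 255},
], force=8)

```text
clock: 14.18
position: [0.4313, 0.1246, 0.127]
ee_rot: [2.622, 1.719, 0.008]
force: [0.8, -0.9, -1.8]
width: 0.174
```

```bash
python3 -c "
from h import *
go([.4315,.1243,.127],-23.4)"
```

```text
t=14.18 pos [0.4313 0.1246 0.127 ] yawY -23.50 tilt 0.46 F [ 0.8 -0.9 -1.8] w 0.174 j [ 0.09  0.34 -0.61  2.08  0.28  0.8  -1.1 ]
  delta cm [-0.02  0.03  0.  ] turn -0.10347162630284856
```

Scoop on the plate. Opening.

>>> arm_command([
  {"xyz": [0,0,0],"turn": 0,"jaw": 205},
  {"xyz": [0,0,0],"turn": 0,"jaw": 195},
  {"xyz": [0,0,0],"turn": 0,"jaw": 180},
  {"xyz": [0,0,0],"turn": 0,"jaw": 160},
  {"xyz": [0,0,0],"turn": 0,"jaw": 140},
])

```text
clock: 14.6
position: [0.4313, 0.1247, 0.127]
ee_rot: [2.622, 1.719, 0.008]
force: [1.0, 0.3, -1.3]
width: 0.392
```

>>> arm_command([
  {"xyz": [0,0,0],"turn": 0,"jaw": 80},
  {"xyz": [0,0,0],"turn": 0,"jaw": 80},
  {"xyz": [0,0,0],"turn": 0,"jaw": 80},
  {"xyz": [0,0,0],"turn": 0,"jaw": 80},
  {"xyz": [0,0,0],"turn": 0,"jaw": 80},
])

```text
clock: 15.02
position: [0.4314, 0.1247, 0.1271]
ee_rot: [2.622, 1.719, 0.008]
force: [-0.5, 0.2, 0.3]
width: 0.683
```

```bash
python3 -c "
from h import *
go([.4315,.1243,.127],-23.4);grab('wrist','w18')"
```

```text
t=15.02 pos [0.4314 0.1247 0.1271] yawY -23.50 tilt 0.46 F [-0.5  0.2  0.3] w 0.683 j [ 0.09  0.34 -0.61  2.08  0.28  0.8  -1.1 ]
  delta cm [-0.03  0.03  0.01] turn -0.09723863979948533
```

View pics/w18.png

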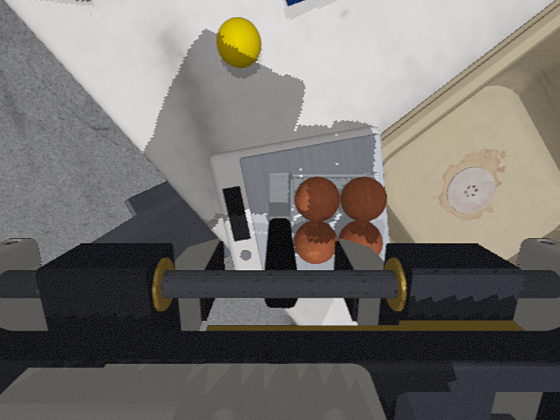

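Released, with the fingers clear on both sides of the handle (280,260). Rising, then moving aside.

>>> arm_command([
  {"xyz": [0,0,-1],"turn": 0,"jaw": 80},
  {"xyz": [0,0,-3.5],"turn": 0,"jaw": 80},
  {"xyz": [0,0,-6.5],"turn": 0,"jaw": 80},
  {"xyz": [0,0,-9.5],"turn": 0,"jaw": 80},
  {"xyz": [0,0,-12],"turn": 0,"jaw": 80},
])

```text
clock: 15.48
position: [0.4304, 0.1255, 0.2498]
ee_rot: [2.621, 1.72, 0.01]
force: [1.2, -0.7, -0.1]
width: 0.691
```

>>> arm_command([
  {"xyz": [-3,0,0],"turn": 0,"jaw": 80},
  {"xyz": [-7,0,0],"turn": 0,"jaw": 80},
  {"xyz": [-11,0,0],"turn": 0,"jaw": 80},
  {"xyz": [-15,0,0],"turn": 0,"jaw": 80},
  {"xyz": [-17,1,0],"turn": 0,"jaw": 80},
])

```text
clock: 15.9
position: [0.3684, -0.0374, 0.25]
ee_rot: [2.623, 1.717, 0.007]
force: [0.6, -0.2, 0.1]
width: 0.684
```

>>> arm_command([
  {"xyz": [-3,1,0],"turn": 0,"jaw": 80},
  {"xyz": [-6,2,0],"turn": 0,"jaw": 80},
  {"xyz": [-9,3,0],"turn": 0,"jaw": 80},
  {"xyz": [-10,4,0],"turn": 0,"jaw": 80},
  {"xyz": [-10,4,0],"turn": 0,"jaw": 80},
])

```text
clock: 16.32
position: [0.3656, -0.1478, 0.251]
ee_rot: [2.625, 1.71, 0.009]
force: [0.7, 0.1, -0.2]
width: 0.686
```

```bash
cat > v.py <<'E'
from h import *
d=grab('top','t19');grab('scene','s19');go([.4,-.1,.25])
a=cv2.imread('pics/t19.png');cv2.imwrite('pics/c19.png',cv2.resize(a[140:320,225:400],None,fx=3.3,fy=3.3,interpolation=cv2.INTER_CUBIC))
P=cloud(d);Z=P[...,2];f=cv2.cvtColor(d['frame'],cv2.COLOR_RGB2HSV)
m=((f[...,0]<13)&(f[...,1]>80)&(Z>.01)&(Z<.09)&(d['depth']>0))
for lo,hi in [(235,290),(320,385)]:
    k=m.copy();k[:,:lo]=0;k[:,hi:]=0;k[:145]=0;k[310:]=0
    q=P[k];print(len(q),q.min(0).round(4),q.max(0).round(4))
    if lo==235: print('bin frame ball',((np.median(q[:,:2],0)-O)@UX).round(4),((np.median(q[:,:2],0)-O)@UY).round(4))
    else:
        # circles by local max height
        _,lab,c,cen=cv2.kmeans(q[:,:2].astype(np.float32),4,None,(3,100,1e-5),10,0) if 0 else (0,)*4
        r,lb,ce=cv2.kmeans(q[:,:2].astype(np.float32),4,None,(3,100,1e-5),10,0)
        ax=np.array([np.cos(np.radians(-23.5)),np.sin(np.radians(-23.5))]);ay=np.array([-ax[1],ax[0]])
        hd=np.array([.4314,.1247]);
        for i in range(4):
            t=q[lb[:,0]==i];print((t.shape[0]),'scoop frame',((ce[i]-hd)@ax-.0375).round(4),((ce[i]-hd)@ay).round(4),'ztop',t[:,2].max().round(4))
        print('origin',hd+.0375*ax,'plate .4628 .1092')
E
python3 v.py
```

```text
t=16.42 pos [ 0.3654 -0.1444  0.2507] yawY -23.59 tilt 0.49 F [0.6 0.  0.8] w 0.687 j [ 0.61  0.05 -0.38  2.03  0.02  1.06 -0.19]
  delta cm [5.45 1.39 0.08] turn None
175 [0.625  0.3164 0.0228] [0.6565 0.3476 0.0433]
bin frame ball 0.0344 0.0221
843 [0.4356 0.0637 0.0529] [0.5134 0.1434 0.0773]
208 scoop frame -0.0077 0.0167 ztop 0.0731
211 scoop frame 0.0282 -0.0186 ztop 0.0735
202 scoop frame 0.0284 0.0166 ztop 0.0773
222 scoop frame -0.008 -0.0186 ztop 0.0739
origin [0.46578975 0.10974691] plate .4628 .1092
```

View pics/c19.png

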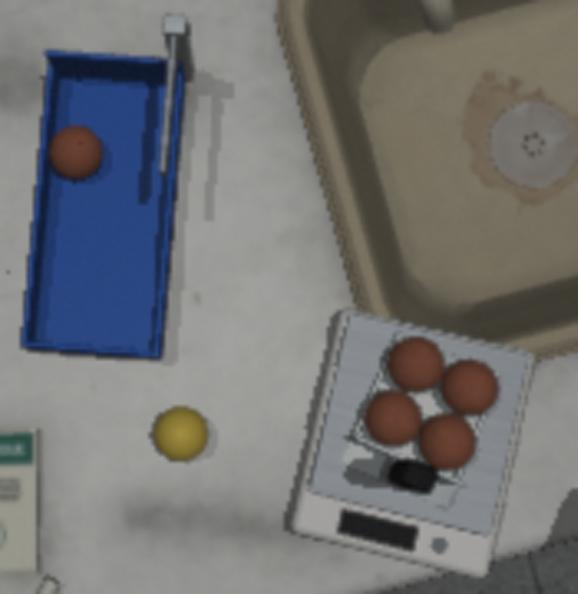

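View pics/s19.png

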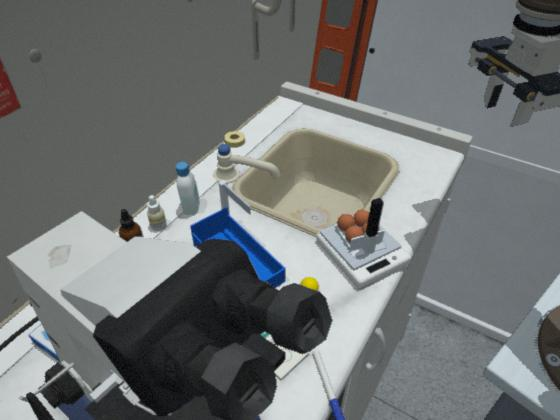

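The top crop shows four balls in a flat 2×2 in the scoop on the plate, (355–495, 335–475), and the fifth in the bin at (76,152). The yellow balls are untouched. I'll hold still briefly, then hand in.

>>> arm_command([
  {"xyz": [0,0,0],"turn": 0,"jaw": 80},
  {"xyz": [0,0,0],"turn": 0,"jaw": 80},
  {"xyz": [0,0,0],"turn": 0,"jaw": 80},
  {"xyz": [0,0,0],"turn": 0,"jaw": 80},
])

```text
clock: 16.75
position: [0.3655, -0.1437, 0.2507]
ee_rot: [2.622, 1.719, 0.008]
force: [-0.7, 0.2, 0.3]
width: 0.684
```

```bash
python3 v.py; python3 -c "
from h import *
print(sign_off())"
```

```text
t=16.85 pos [ 0.3654 -0.144   0.2507] yawY -23.54 tilt 0.49 F [-0.4  1.   0.3] w 0.685 j [ 0.61  0.05 -0.38  2.03  0.02  1.06 -0.19]
  delta cm [5.41 1.41 0.09] turn None
177 [0.6256 0.3166 0.023 ] [0.6558 0.348  0.0424]
bin frame ball 0.0347 0.0225
841 [0.4356 0.0635 0.0505] [0.5134 0.1436 0.075 ]
208 scoop frame -0.0077 0.0166 ztop 0.0732
212 scoop frame 0.0282 -0.0187 ztop 0.0739
201 scoop frame 0.0283 0.0164 ztop 0.0742
220 scoop frame -0.0081 -0.0185 ztop 0.075
origin [0.46578975 0.10974691] plate .4628 .1092
the job is handed in; nothing more can be done
None
```

The scoop is back on the scale with its four-ball level measure, and I handed the job in at about 17 s of the 54 s. `sign_off` gives no verdict, so this rests on my own checks.

I gripped the scoop by its handle, pushed it under the heap to the bin's far wall and lifted all five balls. I then carried it right with the underside at about 58 mm. The blade struck the top ball back into the bin, and I set the scoop down and let go.

**Last checks, from the top camera:**
- **Scoop:** it stands about 3 mm from the plate's centre. That offset comes from the gripper's position at release, not from a fresh measurement of the scoop.
- **Measure:** the four balls lie in a flat 2×2. Their tops are 39–41 mm above the scoop's underside, against 37.5 mm nominal, so 2–3.5 mm high; an extra ball on top would stand about 25 mm higher.
- **Fifth ball:** it is in the bin at x +35, y +22 mm.
- **Yellow balls:** not touched.
- **Arm:** it is clear of everything, about 0.27 m from the scoop's handle.

**Worth noting:** while setting the scoop down I briefly pressed it on the plate with about 20 N. I eased this off before opening the fingers.

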